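# Make the shaker safe, couple the sensor carriers and start the run

### The job

First make the shaker safe: pull the control box's locking toggle outward, flip it over to off (leaning towards the plunger) and let it drop home; then mount every sensor carrier on the bench: lower its cup fully down over a free ball stud of the shaker plate with its tail lying on that stud's rubber pad, and press its latch lever all the way down. When all the carriers are latched, pull the toggle out and flip it back to on (leaning away from the plunger) in the same way, then press the black start plunger down to its stop and let it come back up. Do not force the toggle over without pulling it, and do not knock over the bottles.

Things in the scene. Friction and masses are not known exactly. Their poses are not given: they have to be found in the camera images.
- carriera: Loose aluminium sensor carrier, 0.15 kg; None if absent. Hitch cup with flat cheeks, 34 mm across y (grasp here; x -17 to 30, z 0 to 38, dome to 44), tail along +x to 61. Cup open below: hole 25 x 25, 33 deep, 1.5 mm clear of the ball a side. Origin: centre of the cup's mouth, underside; z up; at z = 0 on the bench. Weight centred near x 18.
- carriera_tail (a point): Middle of the underside of the carrier's T foot (44 mm wide across y, 13 long, 9 tall), at carrier x = 47 mm, z = 0.
- carriera_latch (a joint): Steel latch lever: 0 to 0.06 rad (up) at the start, 0.6 fully down, turning about carrier +y; hinge at carrier x 17, z 33 mm. Thumb pad 18 mm wide: top middle at x 37, z 56 when up, x 47, z 41 when down. Stiff (about 4 N on the pad), no spring, stays as left. Must be up to go over a ball; down, its claw holds the ball.
- carrierb: Loose aluminium sensor carrier, 0.15 kg; None if absent. Hitch cup with flat cheeks, 34 mm across y (grasp here; x -17 to 30, z 0 to 38, dome to 44), tail along +x to 61. Cup open below: hole 25 x 25, 33 deep, 1.5 mm clear of the ball a side. Origin: centre of the cup's mouth, underside; z up; at z = 0 on the bench. Weight centred near x 18.
- carrierb_tail (a point): Middle of the underside of the carrier's T foot (44 mm wide across y, 13 long, 9 tall), at carrier x = 47 mm, z = 0.
- carrierb_latch (a joint): Steel latch lever: 0 to 0.06 rad (up) at the start, 0.6 fully down, turning about carrier +y; hinge at carrier x 17, z 33 mm. Thumb pad 18 mm wide: top middle at x 37, z 56 when up, x 47, z 41 when down. Stiff (about 4 N on the pad), no spring, stays as left. Must be up to go over a ball; down, its claw holds the ball.
- carrierc: Loose aluminium sensor carrier, 0.15 kg; None if absent. Hitch cup with flat cheeks, 34 mm across y (grasp here; x -17 to 30, z 0 to 38, dome to 44), tail along +x to 61. Cup open below: hole 25 x 25, 33 deep, 1.5 mm clear of the ball a side. Origin: centre of the cup's mouth, underside; z up; at z = 0 on the bench. Weight centred near x 18.
- carrierc_tail (a point): Middle of the underside of the carrier's T foot (44 mm wide across y, 13 long, 9 tall), at carrier x = 47 mm, z = 0.
- carrierc_latch (a joint): Steel latch lever: 0 to 0.06 rad (up) at the start, 0.6 fully down, turning about carrier +y; hinge at carrier x 17, z 33 mm. Thumb pad 18 mm wide: top middle at x 37, z 56 when up, x 47, z 41 when down. Stiff (about 4 N on the pad), no spring, stays as left. Must be up to go over a ball; down, its claw holds the ball.
- shaker: Fixed low shaker plate, grey on black, 84 x 217 mm, top face 14 mm above the bench. Three equal steel ball studs in a row along its y axis, 75 mm apart. Origin: on the bench under the middle ball; x points away from the robot; the plate runs from x -61 to +23.
- stud0 (a point): Foot of the left (+y) ball stud, on its axis at the plate's top face (14 mm above the bench). The ball, 22 mm diameter on an 8 mm neck, has its centre 22 mm above this point; a carrier fully home on it has its origin here. Its black rubber pad (20 x 56 mm, flush) is centred 47 mm from it along the plate's -x (the robot's side). Any carrier may go on any stud.
- stud1 (a point): Foot of the middle ball stud, on its axis at the plate's top face (14 mm above the bench). The ball, 22 mm diameter on an 8 mm neck, has its centre 22 mm above this point; a carrier fully home on it has its origin here. Its black rubber pad (20 x 56 mm, flush) is centred 47 mm from it along the plate's -x (the robot's side). Any carrier may go on any stud.
- stud2 (a point): Foot of the right (-y) ball stud, on its axis at the plate's top face (14 mm above the bench). The ball, 22 mm diameter on an 8 mm neck, has its centre 22 mm above this point; a carrier fully home on it has its origin here. Its black rubber pad (20 x 56 mm, flush) is centred 47 mm from it along the plate's -x (the robot's side). Any carrier may go on any stud.
- control_box: Fixed grey control box, 150 x 66 x 36 mm; origin under its middle on the bench, x roughly away from the robot. The locking toggle is at x = +45 (the far end), the black start plunger at x = -45 mm.
- toggle_pivot (a point): Pivot of the toggle, 38 mm above the bench; its hinge axis is the box's y axis.
- bat_grip (a point): Middle of the steel paddle at the end of the toggle bat, on the bat's axis, 42 mm from the pivot when home. Paddle: 14 mm along the flip, 12 mm thick along the hinge axis (grip these flats), 22 mm along the bat. Site z axis: along the bat, outward; point y: the hinge axis.
- toggle (a joint): Tilt of the toggle about the box's y axis: 0 = leaning 0.35 rad towards the box's -x, the plunger (off), 0.7 = leaning 0.35 rad towards +x (on; it starts here). Light, stays where left. A cross pin behind a gate (top 57 mm above the bench, to 12 mm either side of the bat) blocks it midway unless the bat is pulled out at least 8 mm along its own axis.
- toggle_pull (a joint): How far the bat is pulled out along its axis, 0 (home) to 0.012 m; spring of 1.5 N rising to 3.9 N, which draws it home.
- plunger_top (a point): Top centre of the black mushroom plunger head (32 mm diameter), 66 mm above the bench when up.
- plunger (a joint): Plunger travel: 0 up, 0.012 m at its stop; spring 3 N rising to 8 N; it comes back up by itself.
- ipa_bottle: White wash bottle, 152 mm tall, 56 mm wide, standing: a bystander; origin at the centre of its base.
- flux_bottle: Small brown bottle, 73 mm tall, 30 mm wide, standing: a bystander; origin at the centre of its base.
There are look-alikes about, which are no part of the job. What is shaped like the carrierb but orange is not meant.

How it is judged:
By the outcome, as a careful person would: the job done as asked, in the order asked, and still so for the second after the job is handed in, with the robot touching nothing.
Of carriera, carrierb, carrierc only 2 to 3 are there at a start; the rules pass over those that are not, and their reading is None.
At some moment in a run one of carriera, carrierb, carrierc may be knocked a few centimetres aside while the robot is not near it.
Once in a run the grip may slacken for a moment while it holds something.
It also fails if it takes over 208 s, if anything falls off the work surface, if the arm or the gripper's body presses on something with over 40 N, if the wrist force passes 120 N, or if a joint passes its speed limit or range.

### The arm

A 6-joint arm with a two-finger parallel gripper is mounted at the origin on a cart in front of the work surface, level with it; the furniture and walls round the work are solid. World frame = base frame: x ahead of the robot, y to its left, z up, the work surface at z = 0. Lengths are in m, angles in rad, forces in N, time in s.
With the tool pointing down it reaches from about 0.35 to 0.925 m from the base axis. Payload 6.4 kg.
Tool frame: the origin (TCP) lies at the very end of the fingers, on their centre line; the grasp point (between the pads) lies 19 mm behind it; z points along the fingers, y is the line along which they close (so a half turn about z gives the same grasp; the last joint's range is limited). The gripper opens to 85 mm and grips with 20 to 120 N. Pads are 22 mm wide; open, the fingers measure 114 mm over their backs; the gripper's body (76 mm by 85 mm) begins 54 mm behind the grasp point. The pads swing forward as they close: fully open they stand 13 mm farther back than shut.
Start: joints at [1.018, 0.245, 1.558, -0, 1.339, -0.174], TCP at [0.24, 0.604, 0.231] pointing down, gripper open.
Joint ranges: [-3.13, 3.13], [-1.02, 2.26], [0.13, 2.54], [-0.95, 4.09], [0.21, 2.88], [-2.74, 2.74]. Speed limits (rad/s): [2.57, 2.57, 3.14, 3.14, 3.14, 3.14].

### API

Orientations are given as a unit quaternion [x, y, z, w].
In Python, from rig import arm, read_camera, job gives the robot as it stands. The module is installed in compiled form; this text tells all that it offers.
- The arm moves only by the tool send_rows, never from a script. Its argument "plan" is a list that holds one entry, the list of rows, each a list of 6 numbers: the shift along the tool's x, y, z in m, then the turn, a rotation vector about the tool's x, y, z in rad. A call has exactly 10 rows; each row is the pose to reach, as a shift and turn from the pose commanded when the call began, along the tool's axes at that moment; what a row does not reach only later rows make up. A row lasts 1/12 s, in which the tool goes at most 41.7 mm and 7.16 degrees, less where a joint would pass 70% of its speed; a pose out of reach is approached as far as the arm can. A call with a gripper value outside its range is refused whole. "jaw" is the closure, from -1 (fully open) to 1 (shut), set as the call begins (left out, the last holds). The fingers move at their own pace and stop on an object; "grip_force" is the grip in N (left out, the last holds). Time passes only in rows, so rows that repeat a pose let the fingers close, or fill a call up. It gives the time, the measured TCP pose, the force, the opening and the grip force at its end, in the units of the state.
- arm.get_state(): the state, without advancing time (a new reading comes with each control period).
- read_camera(name): name is "side" or "top" or "wrist"; returns a dict with "frame" (480x640x3 uint8, red, green, blue), "fx", "fy", "cx", "cy" (pixels), "cam_to_world" (4x4, takes a point from camera to world coordinates); the wrist camera has in their place "tool_from_camera" (4x4, takes a point from camera to tool coordinates, whose origin is the TCP and whose axes are the flange's). Camera axes: x right, y down, z forward; pixel columns grow to the right and rows downward; lengths in m; the calibration is good to about 2 mm. A picture is of the moment at which its call begins: read the wrist's pose just before it. There is no depth.
- job.job_done(): hands the job in; it is judged then, once.
The state is a dict: "t": time; "qpos": joint angles; "qvel": joint speeds; "joint_torque": joint torques, N m; "tcp_pos": TCP position; "tool_rot": TCP orientation; "force": force on the tool from outside, world axes, zero at the start; "torque": the same for the moment, N m; "finger_gap": finger opening in m; "finger_force": force on a finger pad.
Only numpy, scipy, OpenCV 4.12 (cv2) and the standard library are available. Lean on these libraries where they do the work, as an engineer would, in place of code of your own. Each camera call takes 0.05 s, during which the arm holds its last target. There are 200 camera calls.

## Working session

There is one attempt and no reset: what is moved stays moved. The work goes in short steps, Python scripts to look and compute and a tool call to move; the robot and the scene stay as the last step left them, time stands still between calls to the robot, and variables do not carry over. Pictures are saved under pics/ and viewed, at most 14 in all, crops included, and the job is handed in when it is done.

Besides the shell and the picture viewer there is one more tool, called after "Call:" as name(argument=value, ...), one argument or row to a line, values as JSON. send_rows: Moves the arm, as the interface text tells. Its arguments: {"type":"object","properties":{"plan":{"type":"array","items":{"type":"array","items":{"type":"array","items":{"type":"number"}}}},"jaw":{"type":"number"},"grip_force":{"type":"number"}},"required":["plan"]}

```bash
mkdir -p pics; cat > h.py <<'E'
import numpy as np, cv2
from rig import arm, read_camera, job
from scipy.spatial.transform import Rotation as R
def snap(cam,fn,crop=None,scale=1):
    s=arm.get_state(); c=read_camera(cam); im=c['frame'][:,:,::-1]
    if 'cam_to_world' in c: T=np.array(c['cam_to_world'])
    else:
        W=np.eye(4); W[:3,:3]=R.from_quat(s['tool_rot']).as_matrix(); W[:3,3]=s['tcp_pos']; T=W@np.array(c['tool_from_camera'])
    cal=dict(K=[c['fx'],c['fy'],c['cx'],c['cy']],T=T); np.save('cal_'+cam+'.npy',cal,allow_pickle=True)
    cv2.imwrite('pics/raw_'+fn,im)
    if crop: x0,y0,x1,y1=crop; im=im[y0:y1,x0:x1]
    if scale!=1: im=cv2.resize(im,None,fx=scale,fy=scale,interpolation=cv2.INTER_CUBIC)
    cv2.imwrite('pics/'+fn,im)
def w(cam,u,v,z):
    c=np.load('cal_'+cam+'.npy',allow_pickle=True).item(); fx,fy,cx,cy=c['K'];T=c['T']
    d=T[:3,:3]@np.array([(u-cx)/fx,(v-cy)/fy,1]); o=T[:3,3]; return (o+d*(z-o[2])/d[2]).round(4)
def px(cam,p):
    c=np.load('cal_'+cam+'.npy',allow_pickle=True).item(); fx,fy,cx,cy=c['K'];T=c['T']
    q=T[:3,:3].T@(np.array(p)-T[:3,3]); return np.round([fx*q[0]/q[2]+cx,fy*q[1]/q[2]+cy],1)
def tool(p=None,yaw_tool_x=None):
    "shift in tool axes to reach world p; current tool axes"
    s=arm.get_state(); M=R.from_quat(s['tool_rot']).as_matrix()
    out={'tcp':np.round(s['tcp_pos'],4),'xax':M[:,0].round(3),'yax':M[:,1].round(3),'zax':M[:,2].round(3),'t':s['t'],'f':np.round(s['force'],1),'gap':s['finger_gap']}
    if p is not None: out['shift']=(M.T@(np.array(p)-s['tcp_pos'])).round(4)
    return out
E
python3 - <<'E'
from h import *
snap('top','top0.png'); snap('side','side0.png')
print(tool(),arm.get_state())
for c in('top','side'): print(np.load('cal_'+c+'.npy',allow_pickle=True).item())
E
```

```text
{'tcp': array([0.2401, 0.6035, 0.2303]), 'xax': array([-0.929,  0.37 ,  0.   ]), 'yax': array([ 0.37 ,  0.929, -0.002]), 'zax': array([-0.001, -0.002, -1.   ]), 't': 0.1, 'f': array([-0.3, -0.2, -0.2]), 'gap': 0.08577541887094534} {'t': 0.1, 'qpos': array([ 1.01789977e+00,  2.45785137e-01,  1.55891725e+00,  2.00272460e-05,
        1.33869745e+00, -1.74100816e-01]), 'qvel': array([ 0.0012739 , -0.00102896, -0.00393077,  0.00115856,  0.00046858,
        0.00122379]), 'joint_torque': array([ 7.39918341e-04, -4.30665600e+01, -3.27131724e+01, -1.15164103e-04,
        2.75895320e-03,  2.10158692e-05]), 'tcp_pos': array([0.24008869, 0.60348365, 0.23025084]), 'tool_rot': array([ 1.88269758e-01,  9.82116939e-01, -8.41088340e-04, -3.30376274e-04]), 'force': array([-0.26891894, -0.15283078, -0.15532585]), 'torque': array([-0.01226564,  0.00096332, -0.02010333]), 'finger_force': 0.0, 'finger_gap': 0.08577541887094534}
{'K': [481.6813330189537, 481.6813330189537, 315.92105363462866, 239.29120821268359], 'T': array([[ 0.00131348, -0.98228332,  0.18739732,  0.28738798],
       [-0.99997447, -0.00260648, -0.00665354, -0.19993193],
       [ 0.00702411, -0.1873838 , -0.98226166,  1.14730165],
       [ 0.        ,  0.        ,  0.        ,  1.        ]])}
{'K': [510.5112444990452, 510.5112444990452, 315.9183026353397, 236.88865143852152], 'T': array([[-0.99158189, -0.06873333,  0.10973192,  0.37619738],
       [-0.12888436,  0.60521426, -0.78556   ,  0.65890591],
       [-0.01241717, -0.7930898 , -0.60897815,  0.74793977],
       [ 0.        ,  0.        ,  0.        ,  1.        ]])}
```

View pics/top0.png

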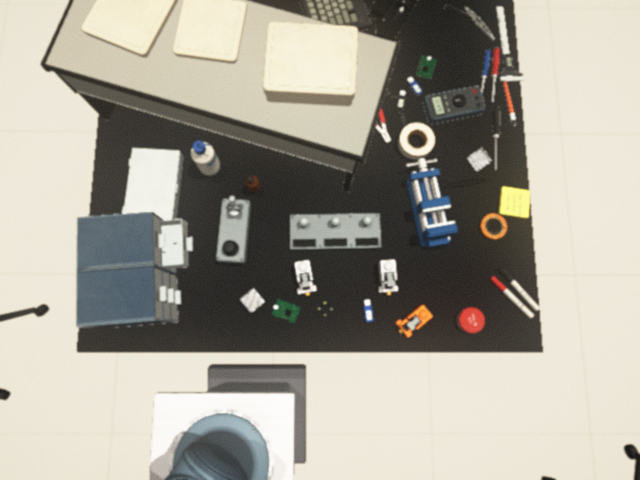

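View pics/side0.png

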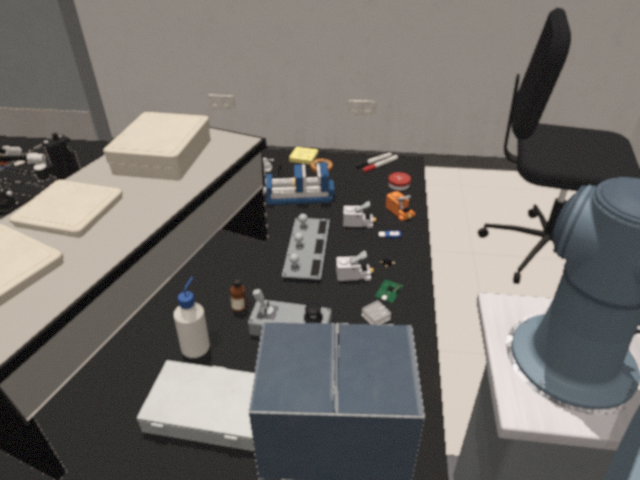

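```bash
python3 - <<'E'
from h import *
a=cv2.imread('pics/raw_top0.png'); b=cv2.imread('pics/raw_side0.png')
c1=cv2.resize(a[180:330,200:440],None,fx=3.3,fy=3.3,interpolation=cv2.INTER_CUBIC)[:,:800]
c2=cv2.resize(b[190:340,240:430],None,fx=3.3,fy=3.3,interpolation=cv2.INTER_CUBIC)
cv2.imwrite('pics/c1.png',c1); cv2.imwrite('pics/c2.png',c2)
E
```

```text
(no output)
```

View pics/c1.png

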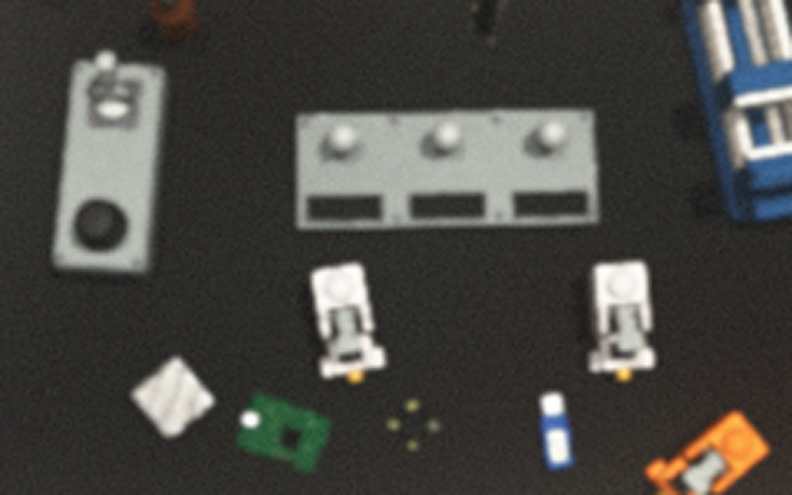

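View pics/c2.png

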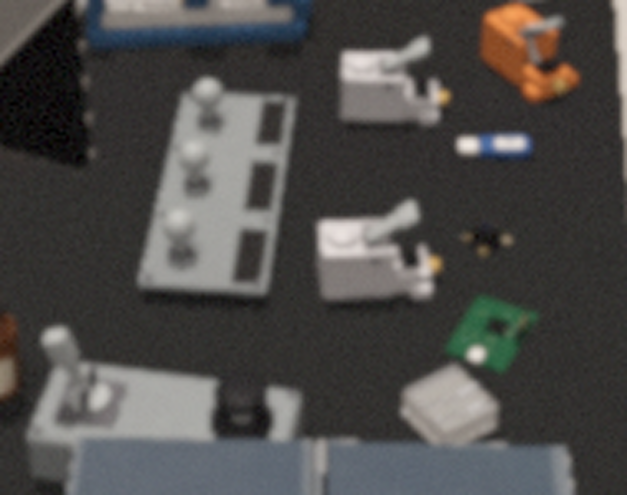

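```bash
python3 - <<'E'
from h import *
def t(n,x,y,z): print(n,w('top',200+x/3.3,180+y/3.3,z))
for n,p in dict(bFL=(75,62,.036),bFR=(165,68,.036),bNR=(150,270,.036),bNL=(53,265,.036),plung=(100,224,.066),tip=(106,60,.085),base=(112,103,.04),ball0=(343,138,.04),ball1=(447,138,.04),ball2=(552,136,.04),pFL=(297,113,.014),pFR=(596,110,.014),pNR=(598,222,.014),pNL=(297,228,.014),AL=(340,285,.044),AfL=(322,372,.009),AfR=(384,365,.009),Acl=(311,270,.038),Acr=(362,265,.038),BL=(625,284,.044),BfL=(592,368,.009),BfR=(653,367,.009),Bcl=(593,265,.038),Bcr=(648,263,.038)).items(): t(n,*p)
print('ipa',w('top',200,145,.15),'flux',w('top',252,184,.06),'shelf',w('top',355,165,0.))
E
```

```text
bFL [0.5971 0.0148 0.036 ]
bFR [ 0.5928 -0.0502  0.036 ]
bNR [ 0.4456 -0.0436  0.036 ]
bNL [0.449  0.0248 0.036 ]
plung [ 0.4733 -0.0125  0.066 ]
tip [ 0.5849 -0.016   0.085 ]
base [ 0.5657 -0.0136  0.04  ]
ball0 [ 0.5405 -0.1791  0.04  ]
ball1 [ 0.5407 -0.2534  0.04  ]
ball2 [ 0.5424 -0.3285  0.04  ]
pFL [ 0.5651 -0.1448  0.014 ]
pFR [ 0.568  -0.3642  0.014 ]
pNR [ 0.4846 -0.3637  0.014 ]
pNL [ 0.4796 -0.1458  0.014 ]
AL [ 0.4342 -0.1778  0.044 ]
AfL [ 0.3763 -0.1646  0.009 ]
AfR [ 0.3814 -0.2088  0.009 ]
Acl [ 0.4456 -0.1572  0.038 ]
Acr [ 0.4493 -0.193   0.038 ]
BL [ 0.4354 -0.3772  0.044 ]
BfL [ 0.3795 -0.3576  0.009 ]
BfR [ 0.3803 -0.4012  0.009 ]
Bcl [ 0.4496 -0.3559  0.038 ]
Bcr [ 0.4511 -0.3948  0.038 ]
ipa [0.6868 0.047  0.15  ] flux [ 0.6265 -0.0571  0.06  ] shelf [ 0.6956 -0.3052  0.    ]
```

```bash
python3 - <<'E'
from h import *
for z in (0,.05,.1,.15,.2,.25,.3): print(z,w('side',410,325,z),w('top',155,322,z),w('side',270,328,z),w('top',158,213,z),w('top',188,245,z),w('top',188,265,z))
print(read_camera('wrist')['tool_from_camera'])
print(tool((.40,.25,.40)))
E
```

```text
0 [ 0.2914 -0.0458  0.    ] [0.308 0.169 0.   ] [ 0.5625 -0.0057  0.    ] [0.5707 0.1784 0.    ] [0.4914 0.1012 0.    ] [0.4428 0.0987 0.    ]
0.05 [0.297  0.0014 0.05  ] [0.3071 0.1529 0.05  ] [0.55   0.0387 0.05  ] [0.5583 0.162  0.05  ] [0.4825 0.0881 0.05  ] [0.436  0.0857 0.05  ]
0.1 [0.3027 0.0485 0.1   ] [0.3062 0.1369 0.1   ] [0.5376 0.0831 0.1   ] [0.546  0.1455 0.1   ] [0.4736 0.0749 0.1   ] [0.4292 0.0727 0.1   ]
0.15 [0.3084 0.0956 0.15  ] [0.3053 0.1208 0.15  ] [0.5251 0.1276 0.15  ] [0.5336 0.129  0.15  ] [0.4647 0.0618 0.15  ] [0.4224 0.0597 0.15  ]
0.2 [0.314  0.1427 0.2   ] [0.3044 0.1047 0.2   ] [0.5127 0.172  0.2   ] [0.5213 0.1125 0.2   ] [0.4559 0.0487 0.2   ] [0.4157 0.0467 0.2   ]
0.25 [0.3197 0.1898 0.25  ] [0.3035 0.0886 0.25  ] [0.5002 0.2164 0.25  ] [0.5089 0.096  0.25  ] [0.447  0.0356 0.25  ] [0.4089 0.0336 0.25  ]
0.3 [0.3254 0.2369 0.3   ] [0.3026 0.0725 0.3   ] [0.4878 0.2608 0.3   ] [0.4966 0.0795 0.3   ] [0.4381 0.0225 0.3   ] [0.4021 0.0206 0.3   ]
[[ 2.41326042e-04 -9.54701186e-01 -2.97566106e-01  7.54277155e-02]
 [ 9.99999970e-01  2.17193889e-04  1.14162097e-04 -5.36711043e-04]
 [-4.43611492e-05 -2.97566124e-01  9.54701210e-01 -1.42699956e-01]
 [ 0.00000000e+00  0.00000000e+00  0.00000000e+00  1.00000000e+00]]
{'tcp': array([0.2401, 0.6036, 0.2305]), 'xax': array([-0.929,  0.37 ,  0.   ]), 'yax': array([ 0.37 ,  0.929, -0.001]), 'zax': array([-0.001, -0.001, -1.   ]), 't': 0.15, 'f': array([0.6, 0.2, 0.3]), 'gap': 0.08565003451389316, 'shift': array([-0.2792, -0.2696, -0.1692])}
```

Call:
send_rows(
  plan=[
    [[0,0,-0.04,0,0,0],[0,0,-0.08,0,0,0],[0,0,-0.12,0,0,0],[0,0,-0.16,0,0,0],[-0.03,-0.025,-0.17,0,0,0],[-0.06,-0.05,-0.17,0,0,0],[-0.09,-0.075,-0.17,0,0,0],[-0.12,-0.1,-0.17,0,0,0],[-0.155,-0.125,-0.17,0,0,0],[-0.19,-0.15,-0.17,0,0,0]],
  ],
  jaw=-1,
)

```text
t: 0.98
tcp_pos: [0.3602, 0.3949, 0.4011]
tool_rot: [0.188, 0.982, -0.0, -0.0]
force: [0.6, 0.8, 0.7]
finger_gap: 0.0857
finger_force: 0.0
```

Call:
send_rows(
  plan=[
    [[-0.034,-0.031,0,0,0,-0.03],[-0.068,-0.062,0,0,0,-0.06],[-0.1,-0.093,0,0,0,-0.1],[-0.135,-0.124,0,0,0,-0.14],[-0.17,-0.155,0,0,0,-0.18],[-0.2,-0.186,0,0,0,-0.22],[-0.235,-0.217,0.01,0,0,-0.26],[-0.27,-0.248,0.02,0,0,-0.3],[-0.305,-0.28,0.03,0,0,-0.323],[-0.337,-0.308,0.04,0,0,-0.323]],
  ],
)

```text
t: 1.82
tcp_pos: [0.5404, 0.022, 0.3704]
tool_rot: [0.028, 1.0, 0.0, 0.0]
force: [1.2, 1.1, 0.3]
finger_gap: 0.0851
finger_force: 0.0
```

```bash
python3 - <<'E'
from h import *
print(tool((.56,-.016,.20)))
E
```

```text
{'tcp': array([0.5404, 0.022 , 0.3704]), 'xax': array([-0.998,  0.055, -0.   ]), 'yax': array([0.055, 0.998, 0.   ]), 'zax': array([ 0.,  0., -1.]), 't': 1.8167, 'f': array([1.2, 1.1, 0.3]), 'gap': 0.08506062371886806, 'shift': array([-0.0216, -0.0369,  0.1704])}
```

Call:
send_rows(
  plan=[
    [[0,0,0.02,0,0,0],[0,0,0.05,0,0,0],[0,0,0.08,0,0,0],[0,0,0.11,0,0,0],[0,0,0.14,0,0,0],[0,0,0.16,0,0,0],[0,0,0.16,0,0,0],[0,0,0.16,0,0,0],[0,0,0.16,0,0,0],[0,0,0.16,0,0,0]],
  ],
)

```text
t: 2.65
tcp_pos: [0.5413, 0.0239, 0.213]
tool_rot: [0.028, 1.0, -0.0, 0.002]
force: [0.0, -0.0, 0.6]
finger_gap: 0.0857
finger_force: 0.0
```

```bash
python3 - <<'E'
from h import *
print(tool())
snap('wrist','w1.png')
print(px('wrist',(.566,-.016,.038)),px('wrist',(.580,-.017,.0775)),px('wrist',(.4765,-.011,.066)))
E
```

```text
{'tcp': array([0.5413, 0.0239, 0.213 ]), 'xax': array([-0.998,  0.056, -0.004]), 'yax': array([ 0.056,  0.998, -0.   ]), 'zax': array([ 0.004, -0.001, -1.   ]), 't': 2.65, 'f': array([ 0. , -0. ,  0.6]), 'gap': 0.0857330086910454}
[283.4 246.6] [279.  275.1] [276.2 155.1]
```

View pics/w1.png

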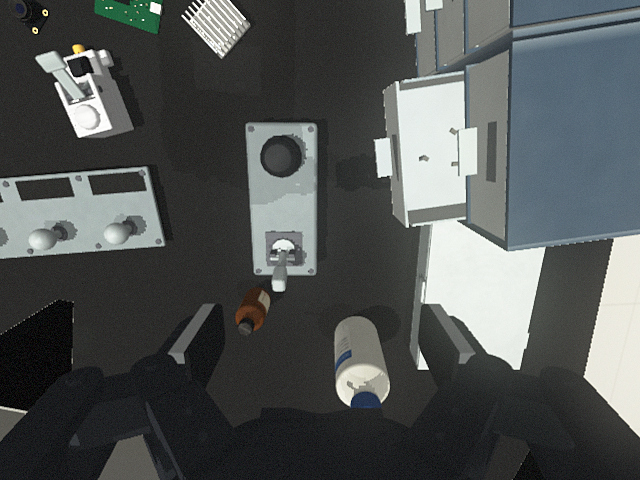

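```bash
python3 - <<'E'
from h import *
for n,u,v,z in [('pl',281,155,.066),('c1',247,124,.036),('c2',317,122,.036),('c3',316,274,.036),('c4',254,274,.036),('tiptop',279,287,.0885),('padctr',280,278,.0775),('ball0',118,232,.038),('ball1',43,239,.038),('Adome',87,117,.044),('flux',245,329,.073),('flux0',257,297,.05)]: print(n,w('wrist',u,v,z))
E
```

```text
pl [ 0.4767 -0.007   0.066 ]
c1 [ 0.4493 -0.0386  0.036 ]
c2 [0.4511 0.0244 0.036 ]
c3 [0.5981 0.0146 0.036 ]
c4 [ 0.5945 -0.0492  0.036 ]
tiptop [ 0.5867 -0.0163  0.0885]
padctr [ 0.5829 -0.0163  0.0775]
ball0 [ 0.5419 -0.1772  0.038 ]
ball1 [ 0.5449 -0.2532  0.038 ]
Adome [ 0.4362 -0.1756  0.044 ]
flux [ 0.636  -0.0556  0.073 ]
flux0 [ 0.614  -0.0457  0.05  ]
```

Call:
send_rows(
  plan=[
    [[-0.014,-0.013,0.01,0,0.05,-0.007],[-0.028,-0.026,0.035,0,0.1,-0.007],[-0.041,-0.038,0.06,0,0.15,-0.007],[-0.041,-0.038,0.085,0,0.15,-0.007],[-0.041,-0.038,0.105,0,0.15,-0.007],[-0.041,-0.038,0.12,0,0.15,-0.007],[-0.041,-0.038,0.135,0,0.15,-0.007],[-0.041,-0.038,0.145,0,0.15,-0.007],[-0.041,-0.038,0.1505,0,0.15,-0.007],[-0.041,-0.038,0.1505,0,0.15,-0.007]],
  ],
  jaw=-0.1,
  grip_force=40,
)

```text
t: 3.53
tcp_pos: [0.5786, -0.0161, 0.0597]
tool_rot: [0.024, 0.997, 0.002, -0.075]
force: [0.7, -0.9, -0.1]
finger_gap: 0.0474
finger_force: 0.0
```

Call:
send_rows(
  plan=[
    [[0,0,0,0,0,0],[0,0,0,0,0,0],[0,0,0,0,0,0],[0,0,0,0,0,0],[0,0,0,0,0,0],[0,0,0,0,0,0],[0,0,0,0,0,0],[0,0,0,0,0,0],[0,0,0,0,0,0],[0,0,0,0,0,0]],
  ],
  jaw=1,
)

```text
t: 4.37
tcp_pos: [0.5798, -0.0163, 0.0614]
tool_rot: [0.024, 0.997, 0.002, -0.074]
force: [0.0, 0.9, 5.7]
finger_gap: 0.0111
finger_force: 41.4
```

```bash
python3 - <<'E'
from h import *
print(tool())
snap('wrist','w2.png')
E
```

```text
{'tcp': array([ 0.5798, -0.0163,  0.0614]), 'xax': array([-0.988,  0.048,  0.147]), 'yax': array([0.049, 0.999, 0.   ]), 'zax': array([-0.147,  0.008, -0.989]), 't': 4.3667, 'f': array([0. , 0.9, 5.7]), 'gap': 0.011123360460571812}
```

View pics/w2.png

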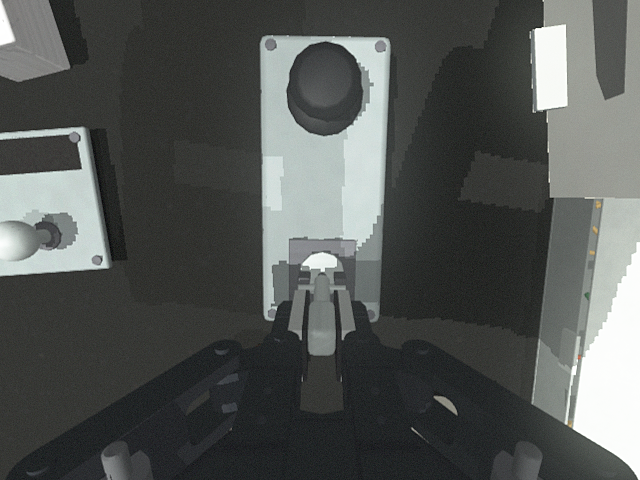

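```bash
cat >> h.py <<'E'
def flip(pivot,bx,th0,th1,pull,n,s=None):
    """rows: rigid rotation about pivot (hinge = box y) from lean th0 to th1, in tool frame at start; pull already applied"""
    s=arm.get_state(); M=R.from_quat(s['tool_rot']).as_matrix(); p=np.array(s['tcp_pos'])
    by=np.cross([0,0,1],bx)
    for a in np.linspace(th0,th1,n+1)[1:]:
        Q=R.from_rotvec(by*(a-th0)); pn=np.array(pivot)+Q.apply(p-pivot)
        t=R.from_matrix(M.T@Q.as_matrix()@M).as_rotvec()
        print((M.T@(pn-p)).round(4),t.round(3))
E
python3 - <<'E'
from h import *
b=np.array([np.cos(-.063),np.sin(-.063),0])
s=arm.get_state(); M=R.from_quat(s['tool_rot']).as_matrix()
u=.343*b+np.array([0,0,.9394]); print('pull',(M.T@u*.011).round(4))
E
```

```text
pull [-0.0022 -0.     -0.0108]
```

Call:
send_rows(
  plan=[
    [[-0.0005,0,-0.002,0,0,0],[-0.001,0,-0.004,0,0,0],[-0.0014,0,-0.006,0,0,0],[-0.0018,0,-0.008,0,0,0],[-0.002,0,-0.0095,0,0,0],[-0.0022,0,-0.0108,0,0,0],[-0.0022,0,-0.0108,0,0,0],[-0.0022,0,-0.0108,0,0,0],[-0.0022,0,-0.0108,0,0,0],[-0.0022,0,-0.0108,0,0,0]],
  ],
)

```text
t: 5.25
tcp_pos: [0.5826, -0.0163, 0.0704]
tool_rot: [0.024, 0.997, 0.002, -0.075]
force: [2.4, 0.1, -4.9]
finger_gap: 0.0111
finger_force: 44.2
```

```bash
python3 - <<'E'
from h import *
b=np.array([np.cos(-.063),np.sin(-.063),0])
print(tool()); flip(np.array([.5675,-.0155,.038]),b,.35,-.36,0,10)
snap('wrist','w3.png',(220,180,420,400),2)
E
```

```text
{'tcp': array([ 0.5826, -0.0163,  0.0704]), 'xax': array([-0.988,  0.048,  0.149]), 'yax': array([0.049, 0.999, 0.001]), 'zax': array([-0.149,  0.008, -0.989]), 't': 5.25, 'f': array([ 2.4,  0.1, -4.9]), 'gap': 0.011102722962240047}
[ 0.0025  0.     -0.0006] [ 0.001 -0.071  0.   ]
[ 0.005   0.0001 -0.0011] [ 0.002 -0.142  0.   ]
[ 0.0075  0.0001 -0.0014] [ 0.003 -0.213  0.   ]
[ 0.01    0.0001 -0.0015] [ 0.004 -0.284  0.   ]
[ 0.0125  0.0002 -0.0014] [ 0.005 -0.355  0.001]
[ 0.0151  0.0002 -0.0011] [ 0.006 -0.426  0.001]
[ 0.0176  0.0002 -0.0007] [ 0.007 -0.497  0.001]
[ 0.02    0.0003 -0.0001] [ 0.008 -0.568  0.001]
[0.0224 0.0003 0.0007] [ 0.009 -0.639  0.001]
[0.0248 0.0004 0.0017] [ 0.01  -0.71   0.001]
```

View pics/w3.png

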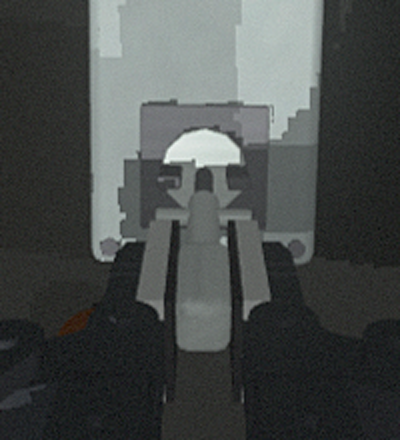

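Call:
send_rows(
  plan=[
    [[-0.0003,0,-0.0015,0,0,0],[0.0025,0,-0.0021,0,-0.075,0],[0.0054,0,-0.0026,0.001,-0.15,0],[0.0084,0,-0.0029,0.002,-0.23,0],[0.0114,0,-0.003,0.003,-0.31,0],[0.0142,0,-0.0028,0.004,-0.39,0],[0.0171,0,-0.0025,0.005,-0.47,0],[0.02,0,-0.0019,0.006,-0.55,0],[0.0228,0,-0.001,0.007,-0.63,0],[0.0253,0,0.0003,0.008,-0.71,0]],
  ],
)

```text
t: 6.13
tcp_pos: [0.5574, -0.0151, 0.0746]
tool_rot: [0.023, 0.96, -0.011, 0.278]
force: [11.9, 6.4, -3.5]
finger_gap: 0.0111
finger_force: 43.7
```

```bash
python3 - <<'E'
from h import *
print(tool())
b=np.array([np.cos(-.063),np.sin(-.063),0])
s=arm.get_state(); M=R.from_quat(s['tool_rot']).as_matrix()
u=-.343*b+np.array([0,0,.9394]); print('push in',(-M.T@u*.011).round(4))
g=s['tcp_pos']-.019*M[:,2]-np.array([.5675,-.0155,.038]); print(g, np.hypot(g[0],g[2]), np.arctan2(g[0],g[2]))
E
```

```text
{'tcp': array([ 0.5574, -0.0151,  0.0746]), 'xax': array([-0.844,  0.039, -0.534]), 'yax': array([ 0.05 ,  0.999, -0.008]), 'zax': array([ 0.533, -0.033, -0.845]), 't': 6.1333, 'f': array([11.9,  6.4, -3.5]), 'gap': 0.011095150392829312}
push in [0.0023 0.     0.0108]
[-0.02021647  0.00099841  0.05267068] 0.056417248749831186 -0.36648757467798765
```

Call:
send_rows(
  plan=[
    [[0,0,0.002,0,0,0],[0,0,0.004,0,0,0],[0.0005,0,0.006,0,0,0],[0.001,0,0.008,0,0,0],[0.0014,0,0.0095,0,0,0],[0.0014,0,0.0105,0,0,0],[0.0014,0,0.0105,0,0,0],[0.0014,0,0.0105,0,0,0],[0.0014,0,0.0105,0,0,0],[0.0014,0,0.0105,0,0,0]],
  ],
)

```text
t: 6.97
tcp_pos: [0.5617, -0.0152, 0.0642]
tool_rot: [0.023, 0.961, -0.01, 0.276]
force: [0.0, 2.7, -2.5]
finger_gap: 0.011
finger_force: 44.6
```

```bash
python3 - <<'E'
from h import *
print(tool())
s=arm.get_state(); M=R.from_quat(s['tool_rot']).as_matrix()
g=s['tcp_pos']-.019*M[:,2]-np.array([.5675,-.0155,.038]); print(g, np.hypot(g[0],g[2]), np.arctan2(g[0],g[2]))
E
```

```text
{'tcp': array([ 0.5617, -0.0152,  0.0642]), 'xax': array([-0.847,  0.039, -0.531]), 'yax': array([ 0.05 ,  0.999, -0.007]), 'zax': array([ 0.53 , -0.032, -0.848]), 't': 6.9667, 'f': array([ 0. ,  2.7, -2.5]), 'gap': 0.011034192272809534}
[-0.01581974  0.00094005  0.04227971] 0.04514242003818467 -0.3580415862581499
```

Call:
send_rows(
  plan=[
    [[0,0,0,0,0,0],[0,0,0,0,0,0],[0,0,0,0,0,0],[0,0,-0.006,0,0,0],[0,0,-0.02,0,0,0],[0,0,-0.04,0,0,0],[0,0,-0.06,0,0.1,0],[0,0,-0.08,0,0.2,0],[0,0,-0.1,0,0.3,0],[0,0,-0.12,0,0.4,0]],
  ],
  jaw=-0.1,
)

```text
t: 7.8
tcp_pos: [0.4978, -0.0118, 0.1683]
tool_rot: [0.025, 0.997, -0.006, 0.079]
force: [-0.1, -0.3, 0.4]
finger_gap: 0.0468
finger_force: 0.0
```

```bash
python3 - <<'E'
from h import *
print(tool((.50,-.13,.27)), arm.get_state()['qpos'].round(3))
E
```

```text
{'tcp': array([ 0.4978, -0.0118,  0.1683]), 'xax': array([-0.986,  0.049, -0.157]), 'yax': array([ 0.051,  0.999, -0.009]), 'zax': array([ 0.156, -0.017, -0.988]), 't': 7.8, 'f': array([-0.1, -0.3,  0.4]), 'gap': 0.04683601130757047, 'shift': array([-0.024 , -0.1188, -0.0981])} [-0.265 -0.146  2.091  0.029  1.041 -1.798]
```

Call:
send_rows(
  plan=[
    [[-0.003,-0.012,-0.01,0,0.03,0],[-0.006,-0.03,-0.025,0,0.06,0],[-0.01,-0.05,-0.04,0,0.1,0],[-0.014,-0.07,-0.055,-0.005,0.13,0],[-0.018,-0.09,-0.07,-0.01,0.157,0],[-0.021,-0.105,-0.085,-0.012,0.157,0],[-0.024,-0.119,-0.098,-0.012,0.157,0],[-0.024,-0.119,-0.098,-0.012,0.157,0],[-0.024,-0.119,-0.098,-0.012,0.157,0],[-0.024,-0.119,-0.098,-0.012,0.157,0]],
  ],
)

```text
t: 8.63
tcp_pos: [0.4998, -0.1292, 0.2664]
tool_rot: [0.025, 1.0, 0.003, 0.001]
force: [-0.3, -0.4, -0.4]
finger_gap: 0.0471
finger_force: 0.0
```

```bash
python3 - <<'E'
from h import *
print(tool())
snap('wrist','w4.png')
for p in [(.5675,-.0155,.038),(.542,-.178,.036),(.5425,-.2535,.036),(.435,-.177,.044),(.5531,-.0155,.0775)]: print(px('wrist',p))
E
```

```text
{'tcp': array([ 0.4998, -0.1292,  0.2664]), 'xax': array([-0.999,  0.049, -0.002]), 'yax': array([0.049, 0.999, 0.006]), 'zax': array([ 0.002,  0.006, -1.   ]), 't': 8.6333, 'f': array([-0.3, -0.4, -0.4]), 'gap': 0.04712074269762269}
[419.5 261.2]
[280.9 246.9]
[216.7 250.4]
[272.3 152.5]
[430.7 261.5]
```

View pics/w4.png

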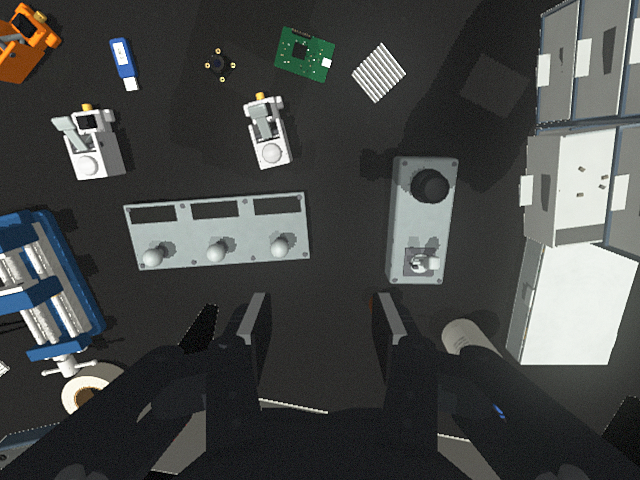

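```bash
python3 - <<'E'
from h import *
a=cv2.imread('pics/raw_w4.png')[85:280,50:315]
cv2.imwrite('pics/c4.png',cv2.resize(a,None,fx=3,fy=3,interpolation=cv2.INTER_CUBIC))
E
```

```text
(no output)
```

View pics/c4.png

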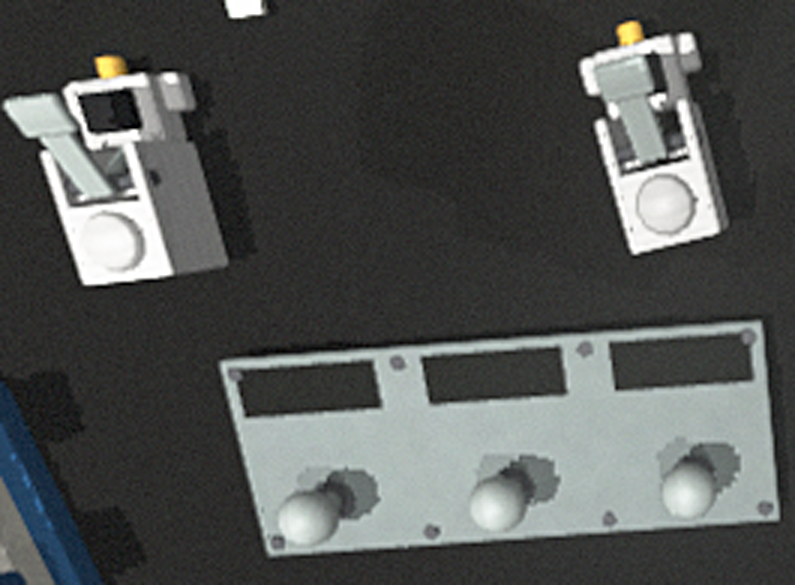

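```bash
python3 - <<'E'
from h import *
def t(n,x,y,z): 
    p=w('wrist',50+x/3,85+y/3,z); print(n,p); return p
for i,(x,y) in enumerate([(309,518),(498,503),(689,489)]): t('ball%d'%(2-i),x,y,.036)
for x,y in [(219,361),(763,321),(779,521),(269,556)]: t('pc',x,y,.014)
for n,L in dict(A=[(666,205,.041),(635,254,.038),(719,233,.038),(597,122,.038),(686,100,.038),(581,62,.009),(692,33,.009)],B=[(108,241,.041),(84,286,.038),(172,275,.038),(43,152,.038),(138,140,.038)]).items():
    for q in L: t(n,*q)
print(tool((.435,-.178,.12)))
E
```

```text
ball2 [ 0.5477 -0.3297  0.036 ]
ball1 [ 0.5452 -0.2547  0.036 ]
ball0 [ 0.5433 -0.1795  0.036 ]
pc [ 0.4876 -0.3641  0.014 ]
pc [ 0.4825 -0.1476  0.014 ]
pc [ 0.5663 -0.1463  0.014 ]
pc [ 0.571  -0.3618  0.014 ]
A [ 0.4359 -0.1778  0.041 ]
A [ 0.4525 -0.191   0.038 ]
A [ 0.4466 -0.1601  0.038 ]
A [ 0.407  -0.1996  0.038 ]
A [ 0.4013 -0.1681  0.038 ]
A [ 0.3845 -0.2088  0.009 ]
A [ 0.3767 -0.1671  0.009 ]
B [ 0.4384 -0.3775  0.041 ]
B [ 0.4539 -0.3924  0.038 ]
B [ 0.4516 -0.3595  0.038 ]
B [ 0.4074 -0.3943  0.038 ]
B [ 0.405  -0.3602  0.038 ]
{'tcp': array([ 0.4997, -0.129 ,  0.2661]), 'xax': array([-0.999,  0.049, -0.001]), 'yax': array([0.049, 0.999, 0.006]), 'zax': array([ 0.001,  0.006, -1.   ]), 't': 8.6833, 'f': array([0.1, 0.7, 0. ]), 'gap': 0.04668658700902203, 'shift': array([ 0.0624, -0.053 ,  0.1457])}
```

Call:
send_rows(
  plan=[
    [[0.01,-0.008,0.02,0,0,-0.04],[0.025,-0.02,0.04,0,0,-0.08],[0.04,-0.031,0.06,0,0,-0.12],[0.055,-0.043,0.08,0,0,-0.16],[0.0696,-0.054,0.1,0,0,-0.2],[0.0696,-0.054,0.12,0,0,-0.234],[0.0696,-0.054,0.14,0,0,-0.234],[0.0696,-0.054,0.155,0,0,-0.234],[0.0696,-0.054,0.166,0,0,-0.234],[0.0696,-0.054,0.166,0,0,-0.234]],
  ],
  jaw=-0.5,
)

```text
t: 9.52
tcp_pos: [0.4269, -0.1776, 0.0979]
tool_rot: [-0.093, 0.996, 0.004, -0.001]
force: [0.4, 1.0, -1.1]
finger_gap: 0.0642
finger_force: 0.0
```

```bash
python3 - <<'E'
from h import *
print(tool((.4276,-.1795,.012)))
snap('wrist','w5.png',(170,180,470,400),2.6)
E
```

```text
{'tcp': array([ 0.4269, -0.1776,  0.0979]), 'xax': array([-0.983, -0.184,  0.   ]), 'yax': array([-0.184,  0.983,  0.009]), 'zax': array([-0.002,  0.008, -1.   ]), 't': 9.5167, 'f': array([ 0.4,  1. , -1.1]), 'gap': 0.06422874135655175, 'shift': array([-0.0004, -0.0027,  0.0858])}
```

View pics/w5.png

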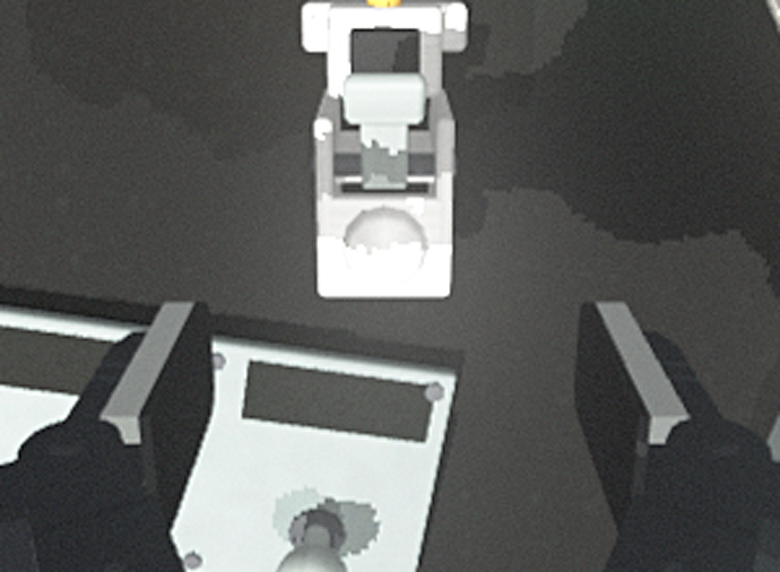

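```bash
python3 - <<'E'
from h import *
f=w('wrist',170+384/2.6,180+294/2.6,.037); d=w('wrist',170+386/2.6,180+243/2.6,.039); b=w('wrist',170+318/2.6,180+585/2.6,.036)
far=np.array([.983,.184,0]); o=f-.017*far
print(f,d,o); print(tool((o-.006*far)[:2].tolist()+[.012]))
E
```

```text
[ 0.4489 -0.1761  0.037 ] [ 0.4341 -0.1783  0.039 ] [ 0.432189 -0.179228  0.037   ]
{'tcp': array([ 0.4278, -0.1784,  0.0995]), 'xax': array([-0.983, -0.184, -0.002]), 'yax': array([-0.184,  0.983,  0.007]), 'zax': array([ 0.   ,  0.007, -1.   ]), 't': 9.5667, 'f': array([-0.5,  0.2, -1.1]), 'gap': 0.06421447629065903, 'shift': array([ 0.002 , -0.0022,  0.0875])}
```

Call:
send_rows(
  plan=[
    [[0.0007,-0.0013,0.01,0,0,0],[0.0007,-0.0013,0.025,0,0,0],[0.0007,-0.0013,0.04,0,0,0],[0.0007,-0.0013,0.055,0,0,0],[0.0007,-0.0013,0.068,0,0,0],[0.0007,-0.0013,0.078,0,0,0],[0.0007,-0.0013,0.084,0,0,0],[0.0007,-0.0013,0.0875,0,0,0],[0.0007,-0.0013,0.0875,0,0,0],[0.0007,-0.0013,0.0875,0,0,0]],
  ],
)

```text
t: 10.4
tcp_pos: [0.4291, -0.181, 0.0139]
tool_rot: [-0.092, 0.996, 0.002, 0.002]
force: [-0.7, 0.5, 1.2]
finger_gap: 0.0642
finger_force: 0.0
```

Call:
send_rows(
  plan=[
    [[0,0,0,0,0,0],[0,0,0,0,0,0],[0,0,0,0,0,0],[0,0,0,0,0,0],[0,0,0,0,0,0],[0,0,0,0,0,0],[0,0,0,0,0,0],[0,0,0,0,0,0],[0,0,0,0,0,0],[0,0,0,0,0,0]],
  ],
  jaw=1,
  grip_force=60,
)

```text
t: 11.23
tcp_pos: [0.4294, -0.1812, 0.0143]
tool_rot: [-0.092, 0.996, 0.002, 0.002]
force: [-0.7, 0.9, 5.8]
finger_gap: 0.0332
finger_force: 60.4
```

```bash
python3 - <<'E'
from h import *
print(tool())
E
```

```text
{'tcp': array([ 0.4294, -0.1812,  0.0143]), 'xax': array([-0.983, -0.183, -0.005]), 'yax': array([-0.183,  0.983,  0.003]), 'zax': array([ 0.005,  0.004, -1.   ]), 't': 11.2333, 'f': array([-0.7,  0.9,  5.8]), 'gap': 0.033179506821581536}
```

Call:
send_rows(
  plan=[
    [[0,0,-0.015,0,0,0],[0,0,-0.035,0,0,0],[0,0,-0.055,0,0,0],[-0.01,-0.002,-0.065,0,0,0.02],[-0.03,-0.005,-0.068,0,0,0.05],[-0.05,-0.008,-0.068,0,0,0.08],[-0.07,-0.012,-0.068,0,0,0.11],[-0.09,-0.015,-0.068,0,0,0.14],[-0.1079,-0.018,-0.068,0,0,0.163],[-0.1079,-0.018,-0.068,0,0,0.163]],
  ],
)

```text
t: 12.07
tcp_pos: [0.5401, -0.1791, 0.0818]
tool_rot: [-0.011, 1.0, 0.002, 0.002]
force: [0.3, -0.2, -1.1]
finger_gap: 0.0329
finger_force: 59.8
```

Call:
send_rows(
  plan=[
    [[0,0,0,0,0,0],[0,0,0,0,0,0],[0,0,0,0,0,0],[0,0,0,0,0,0],[0,0,0,0,0,0],[0,0,0,0,0,0],[0,0,0,0,0,0],[0,0,0,0,0,0],[0,0,0,0,0,0],[0,0,0,0,0,0]],
  ],
)

```text
t: 12.9
tcp_pos: [0.5378, -0.179, 0.0818]
tool_rot: [-0.011, 1.0, 0.002, 0.002]
force: [-0.9, 0.4, -2.3]
finger_gap: 0.033
finger_force: 59.8
```

```bash
python3 - <<'E'
from h import *
print(tool((.5388,-.1791,.0285)))
snap('wrist','w6.png',(170,180,470,400),2.6)
E
```

```text
{'tcp': array([ 0.5378, -0.179 ,  0.0818]), 'xax': array([-1.   , -0.022, -0.003]), 'yax': array([-0.022,  1.   ,  0.005]), 'zax': array([ 0.003,  0.005, -1.   ]), 't': 12.9, 'f': array([-0.9,  0.4, -2.3]), 'gap': 0.03302205093700072, 'shift': array([-0.0008, -0.0004,  0.0533])}
```

View pics/w6.png

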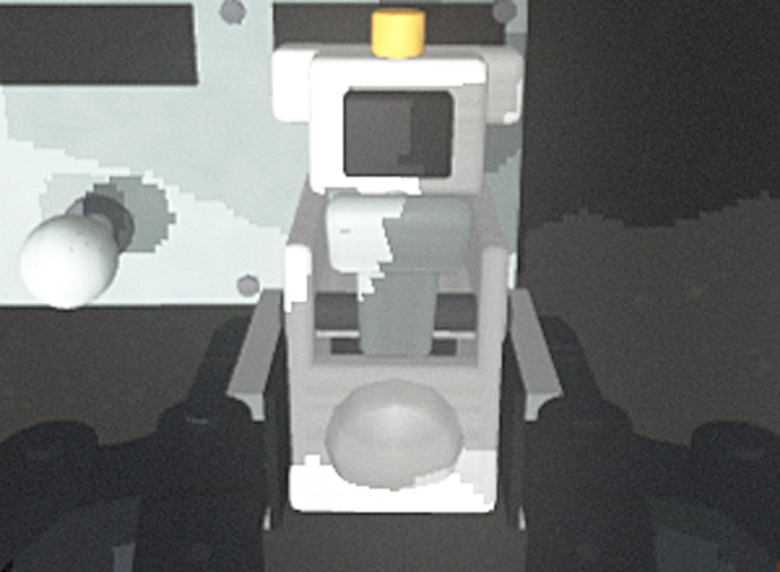

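```bash
python3 - <<'E'
from h import *
c=np.load('cal_wrist.npy',allow_pickle=True).item(); print(c['K'])
tz=.0818; 
f=w('wrist',170+394/2.6,180+508/2.6,tz-.0143+.0375); d=w('wrist',170+395/2.6,180+437/2.6,tz-.0143+.040)
n=w('wrist',170+396/2.6,180+248/2.6,tz-.0143+.037)
print(f,d,n,'origin from far',f[:2]-.017*np.array([1,.022]),'near',n[:2]+.030*np.array([1,.022]))
for zz in(.0,.009): 
  o=np.array([.5423,-.179,tz-.0143+zz]); print(px('wrist',o+[-.0535,.022-.001,0]),px('wrist',o+[-.0535,-.022-.001,0]))
print('seen',170+273/2.6,180+50/2.6,170+520/2.6)
E
```

```text
[334.5112509959407, 334.5112509959407, 321.23802072266375, 243.99396302417438]
[ 0.558  -0.1792  0.105 ] [ 0.5428 -0.1794  0.1075] [ 0.5121 -0.1799  0.1045] origin from far [ 0.541    -0.179574] near [ 0.5421  -0.17924]
[369.2 199.9] [275.9 198. ]
[372.1 203.4] [273.4 201.4]
seen 275.0 199.23076923076923 370.0
```

Call:
send_rows(
  plan=[
    [[-0.001,-0.0003,0.002,0,0,0],[-0.001,-0.0003,0.006,0,0,0],[-0.001,-0.0003,0.01,0,0,0],[-0.001,-0.0003,0.014,0,0,0],[-0.001,-0.0003,0.018,0,0,0],[-0.001,-0.0003,0.022,0,0,0],[-0.001,-0.0003,0.026,0,0,0],[-0.001,-0.0003,0.03,0,0,0],[-0.001,-0.0003,0.03,0,0,0],[-0.001,-0.0003,0.03,0,0,0]],
  ],
)

```text
t: 13.78
tcp_pos: [0.5387, -0.179, 0.0515]
tool_rot: [-0.011, 1.0, 0.002, 0.001]
force: [-0.5, 0.1, -2.2]
finger_gap: 0.0328
finger_force: 59.8
```

Call:
send_rows(
  plan=[
    [[0,0,0.002,0,0,0],[0,0,0.005,0,0,0],[0,0,0.008,0,0,0],[0,0,0.011,0,0,0],[0,0,0.014,0,0,0],[0,0,0.017,0,0,0],[0,0,0.02,0,0,0],[0,0,0.022,0,0,0],[0,0,0.022,0,0,0],[0,0,0.022,0,0,0]],
  ],
)

```text
t: 14.62
tcp_pos: [0.5389, -0.179, 0.0297]
tool_rot: [-0.011, 1.0, 0.002, 0.002]
force: [0.7, 0.4, -1.7]
finger_gap: 0.0328
finger_force: 59.8
```

Call:
send_rows(
  plan=[
    [[0,0,0.0006,0,0,0],[0,0,0.0012,0,0,0],[0,0,0.0018,0,0,0],[0,0,0.0024,0,0,0],[0,0,0.0028,0,0,0],[0,0,0.0028,0,0,0],[0,0,0.0028,0,0,0],[0,0,0.0028,0,0,0],[0,0,0.0028,0,0,0],[0,0,0.0028,0,0,0]],
  ],
)

```text
t: 15.45
tcp_pos: [0.5391, -0.1791, 0.0284]
tool_rot: [-0.011, 1.0, 0.002, 0.001]
force: [-4.7, 2.0, 8.5]
finger_gap: 0.0328
finger_force: 61.2
```

Call:
send_rows(
  plan=[
    [[0,0,-0.001,0,0,0],[0,0,-0.001,0,0,0],[0,0,-0.001,0,0,0],[0,0,-0.001,0,0,0],[0,0,-0.01,0,0,0],[0,0,-0.025,0,0,0],[0,0,-0.04,0,0,0],[0,0,-0.055,0,0,0],[0,0,-0.07,0,0,0],[0,0,-0.07,0,0,0]],
  ],
  jaw=-0.1,
)

```text
t: 16.28
tcp_pos: [0.5409, -0.1805, 0.1009]
tool_rot: [-0.011, 1.0, 0.001, 0.005]
force: [0.0, -0.5, 0.5]
finger_gap: 0.0474
finger_force: 0.0
```

Call:
send_rows(
  plan=[
    [[0.01,0,0,0,0,0],[0.02,0,0,0,0,0],[0.03,0,0,0,0,0],[0.037,0,0,0,0,0],[0.037,0,0,0,0,0],[0.037,0,0,0,0,0],[0.037,0,0,0,0,0],[0.037,0,0,0,0,0],[0.037,0,0,0,0,0],[0.037,0,0,0,0,0]],
  ],
  jaw=1,
  grip_force=40,
)

```text
t: 17.12
tcp_pos: [0.502, -0.1801, 0.0969]
tool_rot: [-0.011, 1.0, 0.002, 0.002]
force: [0.1, 0.4, 0.2]
finger_gap: -0.0004
finger_force: 0.0
```

```bash
python3 - <<'E'
from h import *
print(tool((.502,-.1795,.075)))
snap('wrist','w7.png',(170,180,470,400),2.6)
E
```

```text
{'tcp': array([ 0.502 , -0.1801,  0.0969]), 'xax': array([-1.   , -0.022, -0.003]), 'yax': array([-0.022,  1.   ,  0.005]), 'zax': array([ 0.003,  0.005, -1.   ]), 't': 17.1167, 'f': array([0.1, 0.4, 0.2]), 'gap': -0.000412493075997539, 'shift': array([0.0001, 0.0005, 0.0219])}
```

View pics/w7.png

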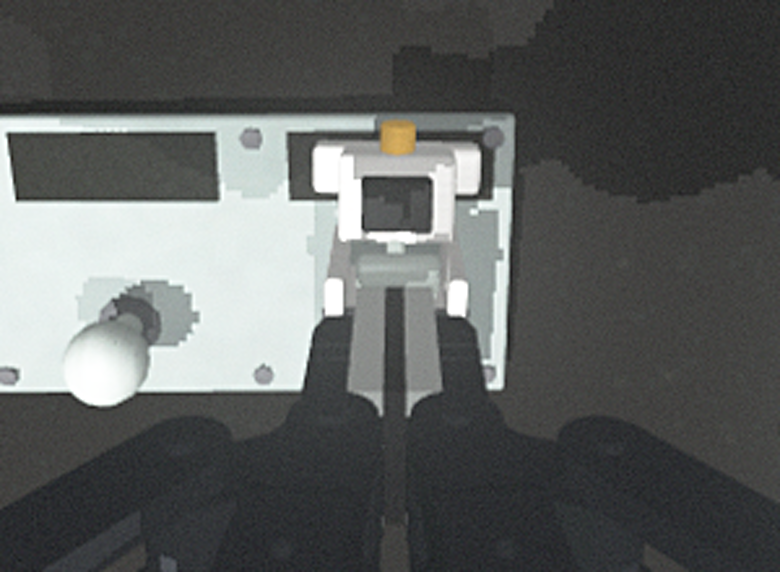

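Call:
send_rows(
  plan=[
    [[0,0.0004,0.006,0,0,0],[0,0.0004,0.012,0,0,0],[0,0.0004,0.018,0,0,0],[0,0.0004,0.023,0,0,0],[0.002,0.0004,0.027,0,0,0],[0.004,0.0004,0.031,0,0,0],[0.006,0.0004,0.035,0,0,0],[0.008,0.0004,0.038,0,0,0],[0.008,0.0004,0.04,0,0,0],[0.008,0.0004,0.04,0,0,0]],
  ],
)

```text
t: 18.0
tcp_pos: [0.4934, -0.1796, 0.0563]
tool_rot: [-0.011, 1.0, 0.002, 0.001]
force: [-0.4, -0.4, 0.5]
finger_gap: 0.0001
finger_force: 0.1
```

Call:
send_rows(
  plan=[
    [[0,0,0.001,0,0,0],[0,0,0.002,0,0,0],[0,0,0.003,0,0,0],[0,0,0.004,0,0,0],[0,0,0.005,0,0,0],[0,0,0.005,0,0,0],[0,0,0.005,0,0,0],[0,0,0.005,0,0,0],[0,0,0.005,0,0,0],[0,0,0.005,0,0,0]],
  ],
)

```text
t: 18.83
tcp_pos: [0.4938, -0.1799, 0.0544]
tool_rot: [-0.011, 1.0, 0.002, 0.0]
force: [-12.2, 3.7, 23.1]
finger_gap: 0.0002
finger_force: 12.0
```

Call:
send_rows(
  plan=[
    [[0,0,-0.02,0,0,0],[0,0,-0.05,0,0,0],[0,0,-0.08,0,0,0],[0.012,-0.03,-0.085,0,0,-0.018],[0.024,-0.065,-0.085,0,0,-0.018],[0.036,-0.1,-0.085,0,0,-0.018],[0.048,-0.135,-0.085,0,0,-0.018],[0.06,-0.17,-0.08,0,0,-0.018],[0.068,-0.196,-0.075,0,0,-0.018],[0.068,-0.196,-0.075,0,0,-0.018]],
  ],
  jaw=-0.5,
)

```text
t: 19.67
tcp_pos: [0.4284, -0.3815, 0.125]
tool_rot: [-0.017, 1.0, 0.002, 0.002]
force: [-0.1, -0.8, -0.3]
finger_gap: 0.0642
finger_force: 0.0
```

Call:
send_rows(
  plan=[
    [[0,0,0,0,0,0],[0,0,0,0,0,0],[0,0,0,0,0,0],[0,0,0,0,0,0],[0,0,0,0,0,0],[0,0,0,0,0,0],[0,0,0,0,0,0],[0,0,0,0,0,0],[0,0,0,0,0,0],[0,0,0,0,0,0]],
  ],
)

```text
t: 20.5
tcp_pos: [0.4299, -0.3774, 0.1258]
tool_rot: [-0.02, 1.0, 0.002, 0.002]
force: [0.3, -0.4, 0.3]
finger_gap: 0.0637
finger_force: 0.0
```

```bash
python3 - <<'E'
from h import *
print(tool((.4303,-.3773,.0143)))
snap('wrist','w8.png')
a=cv2.imread('pics/raw_w8.png'); 
cv2.imwrite('pics/w8.png',cv2.resize(a[180:400,200:600],None,fx=2,fy=2,interpolation=cv2.INTER_CUBIC))
E
```

```text
{'tcp': array([ 0.4299, -0.3774,  0.1258]), 'xax': array([-0.999, -0.04 , -0.003]), 'yax': array([-0.04 ,  0.999,  0.004]), 'zax': array([ 0.003,  0.005, -1.   ]), 't': 20.5, 'f': array([ 0.3, -0.4,  0.3]), 'gap': 0.06373582719582876, 'shift': array([-0.    , -0.0004,  0.1115])}
```

View pics/w8.png

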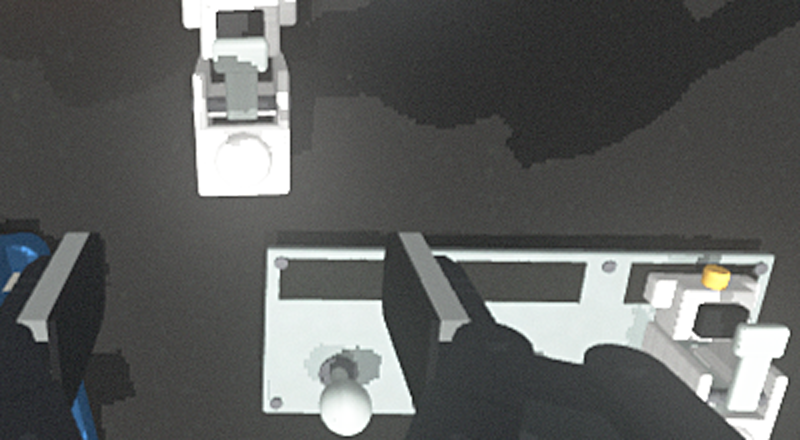

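```bash
python3 - <<'E'
from h import *
o=np.array([.543,-.179,.014]); P=lambda p:(px('wrist',p)-[200,180])*2
print('up',P(o+[-.037,-.0008,.056]),'down',P(o+[-.047,-.001,.041]),'foot',P(o+[-.047,-.001,.009]),'yellow', P(o+[-.061,-.001,.01]))
f=w('wrist',200+243/2,180+192/2,.037); nr=w('wrist',200+239/2,180+68/2,.037);d=w('wrist',200+244/2,180+159/2,.039)
fl=w('wrist',200+199/2,180+194/2,.037);fr=w('wrist',200+289/2,180+191/2,.037)
print(f,nr,d,fl,fr,fr-fl)
print('ball2',w('wrist',200+346/2,180+406/2,.036))
E
```

```text
up [790.2 388.8] down [765.6 339.2] foot [708.2 293.2] yellow [718.4 264.6]
[ 0.4517 -0.3766  0.037 ] [ 0.4046 -0.3799  0.037 ] [ 0.4378 -0.3768  0.039 ] [ 0.4531 -0.3931  0.037 ] [ 0.4507 -0.3595  0.037 ] [-0.0024  0.0336  0.    ]
ball2 [ 0.5474 -0.3296  0.036 ]
```

Call:
send_rows(
  plan=[
    [[-0.0006,-0.0008,0.02,0,0,-0.02],[-0.0006,-0.0008,0.04,0,0,-0.02],[-0.0006,-0.0008,0.06,0,0,-0.02],[-0.0006,-0.0008,0.08,0,0,-0.02],[-0.0006,-0.0008,0.095,0,0,-0.02],[-0.0006,-0.0008,0.105,0,0,-0.02],[-0.0006,-0.0008,0.1105,0,0,-0.02],[-0.0006,-0.0008,0.1115,0,0,-0.02],[-0.0006,-0.0008,0.1115,0,0,-0.02],[-0.0006,-0.0008,0.1115,0,0,-0.02]],
  ],
)

```text
t: 21.38
tcp_pos: [0.4314, -0.3784, 0.0153]
tool_rot: [-0.03, 1.0, 0.001, 0.002]
force: [0.5, 0.0, -0.7]
finger_gap: 0.0636
finger_force: 0.0
```

Call:
send_rows(
  plan=[
    [[0,0,0,0,0,0],[0,0,0,0,0,0],[0,0,0,0,0,0],[0,0,0,0,0,0],[0,0,0,0,0,0],[0,0,0,0,0,0],[0,0,0,0,0,0],[0,0,0,0,0,0],[0,0,0,0,0,0],[0,0,0,0,0,0]],
  ],
  jaw=1,
  grip_force=60,
)

```text
t: 22.22
tcp_pos: [0.4315, -0.3784, 0.0153]
tool_rot: [-0.03, 1.0, 0.002, 0.002]
force: [-0.3, -0.0, 6.1]
finger_gap: 0.0329
finger_force: 61.2
```

```bash
python3 - <<'E'
from h import *
print(tool((.5426,-.3293,.08)))
E
```

```text
{'tcp': array([ 0.4315, -0.3784,  0.0153]), 'xax': array([-0.998, -0.059, -0.005]), 'yax': array([-0.059,  0.998,  0.003]), 'zax': array([ 0.004,  0.003, -1.   ]), 't': 22.2167, 'f': array([-0.3, -0. ,  6.1]), 'gap': 0.032850346164835086, 'shift': array([-0.1141,  0.0426, -0.064 ])}
```

Call:
send_rows(
  plan=[
    [[0,0,-0.015,0,0,0],[0,0,-0.035,0,0,0],[0,0,-0.055,0,0,0],[-0.01,0.003,-0.065,0,0,0.01],[-0.03,0.01,-0.068,0,0,0.02],[-0.055,0.018,-0.068,0,0,0.03],[-0.08,0.028,-0.068,0,0,0.035],[-0.1,0.037,-0.068,0,0,0.035],[-0.1147,0.0424,-0.068,0,0,0.035],[-0.1147,0.0424,-0.068,0,0,0.035]],
  ],
)

```text
t: 23.05
tcp_pos: [0.5444, -0.3272, 0.0823]
tool_rot: [-0.014, 1.0, 0.003, 0.002]
force: [-0.3, -0.0, -1.4]
finger_gap: 0.033
finger_force: 60.3
```

Call:
send_rows(
  plan=[
    [[0,0,0,0,0,0],[0,0,0,0,0,0],[0,0,0,0,0,0],[0,0,0,0,0,0],[0,0,0,0,0,0],[0,0,0,0,0,0],[0,0,0,0,0,0],[0,0,0,0,0,0],[0,0,0,0,0,0],[0,0,0,0,0,0]],
  ],
)

```text
t: 23.88
tcp_pos: [0.5426, -0.3288, 0.0829]
tool_rot: [-0.012, 1.0, 0.002, 0.002]
force: [0.4, -0.2, -1.4]
finger_gap: 0.033
finger_force: 60.3
```

```bash
python3 - <<'E'
from h import *
print(tool((.5435,-.3293,.0293)))
E
```

```text
{'tcp': array([ 0.5426, -0.3288,  0.0829]), 'xax': array([-1.   , -0.025, -0.003]), 'yax': array([-0.025,  1.   ,  0.005]), 'zax': array([ 0.003,  0.005, -1.   ]), 't': 23.8833, 'f': array([ 0.4, -0.2, -1.4]), 'gap': 0.03301123510401389, 'shift': array([-0.0007, -0.0007,  0.0536])}
```

Call:
send_rows(
  plan=[
    [[-0.0008,-0.0006,0.002,0,0,0],[-0.0008,-0.0006,0.006,0,0,0],[-0.0008,-0.0006,0.01,0,0,0],[-0.0008,-0.0006,0.014,0,0,0],[-0.0008,-0.0006,0.018,0,0,0],[-0.0008,-0.0006,0.022,0,0,0],[-0.0008,-0.0006,0.026,0,0,0],[-0.0008,-0.0006,0.03,0,0,0],[-0.0008,-0.0006,0.03,0,0,0],[-0.0008,-0.0006,0.03,0,0,0]],
  ],
)

```text
t: 24.72
tcp_pos: [0.5434, -0.3291, 0.0524]
tool_rot: [-0.012, 1.0, 0.003, 0.001]
force: [0.0, -0.0, -2.0]
finger_gap: 0.0329
finger_force: 60.3
```

Call:
send_rows(
  plan=[
    [[0,0,0.002,0,0,0],[0,0,0.005,0,0,0],[0,0,0.008,0,0,0],[0,0,0.011,0,0,0],[0,0,0.014,0,0,0],[0,0,0.017,0,0,0],[0,0,0.02,0,0,0],[0,0,0.022,0,0,0],[0,0,0.022,0,0,0],[0,0,0.022,0,0,0]],
  ],
)

```text
t: 25.55
tcp_pos: [0.5436, -0.3292, 0.0307]
tool_rot: [-0.012, 1.0, 0.002, 0.002]
force: [0.4, 0.2, -1.4]
finger_gap: 0.0329
finger_force: 60.3
```

Call:
send_rows(
  plan=[
    [[0,0,0.0006,0,0,0],[0,0,0.0012,0,0,0],[0,0,0.0018,0,0,0],[0,0,0.0024,0,0,0],[0,0,0.0028,0,0,0],[0,0,0.0028,0,0,0],[0,0,0.0028,0,0,0],[0,0,0.0028,0,0,0],[0,0,0.0028,0,0,0],[0,0,0.0028,0,0,0]],
  ],
)

```text
t: 26.38
tcp_pos: [0.5438, -0.3293, 0.0293]
tool_rot: [-0.012, 1.0, 0.002, 0.002]
force: [-2.2, 2.8, 6.0]
finger_gap: 0.0332
finger_force: 61.4
```

Call:
send_rows(
  plan=[
    [[0,0,-0.001,0,0,0],[0,0,-0.001,0,0,0],[0,0,-0.001,0,0,0],[0,0,-0.001,0,0,0],[0,0,-0.01,0,0,0],[0,0,-0.025,0,0,0],[0,0,-0.04,0,0,0],[0,0,-0.055,0,0,0],[0,0,-0.07,0,0,0],[0,0,-0.07,0,0,0]],
  ],
  jaw=-0.1,
)

```text
t: 27.22
tcp_pos: [0.5458, -0.3315, 0.1038]
tool_rot: [-0.012, 1.0, -0.001, 0.005]
force: [0.7, -0.9, -0.1]
finger_gap: 0.0469
finger_force: 0.0
```

Call:
send_rows(
  plan=[
    [[0.01,0,0,0,0,0],[0.02,0,0,0,0,0],[0.03,0,0,0,0,0],[0.037,0,0,0,0,0],[0.037,0,0,0,0,0],[0.037,0,0,0,0,0],[0.037,0,0,0,0,0],[0.037,0,0,0,0,0],[0.037,0,0,0,0,0],[0.037,0,0,0,0,0]],
  ],
  jaw=1,
  grip_force=40,
)

```text
t: 28.05
tcp_pos: [0.5067, -0.3304, 0.0979]
tool_rot: [-0.012, 1.0, 0.002, 0.002]
force: [0.9, 1.2, -0.2]
finger_gap: -0.0003
finger_force: 0.0
```

```bash
python3 - <<'E'
from h import *
print(tool((.5058,-.3302,.075)))
snap('wrist','w9.png')
E
```

```text
{'tcp': array([ 0.5067, -0.3304,  0.0979]), 'xax': array([-1.   , -0.025, -0.003]), 'yax': array([-0.025,  1.   ,  0.004]), 'zax': array([ 0.003,  0.005, -1.   ]), 't': 28.05, 'f': array([ 0.9,  1.2, -0.2]), 'gap': -0.0002738730139209242, 'shift': array([0.001 , 0.0001, 0.0229])}
```

Call:
send_rows(
  plan=[
    [[0.001,0.0002,0.006,0,0,0],[0.001,0.0002,0.012,0,0,0],[0.001,0.0002,0.018,0,0,0],[0.001,0.0002,0.024,0,0,0],[0.003,0.0002,0.028,0,0,0],[0.005,0.0002,0.032,0,0,0],[0.007,0.0002,0.036,0,0,0],[0.009,0.0002,0.039,0,0,0],[0.009,0.0002,0.041,0,0,0],[0.009,0.0002,0.041,0,0,0]],
  ],
)

```text
t: 28.93
tcp_pos: [0.4971, -0.3303, 0.0563]
tool_rot: [-0.012, 1.0, 0.002, 0.001]
force: [0.4, -1.0, 0.5]
finger_gap: 0.0001
finger_force: 0.2
```

Call:
send_rows(
  plan=[
    [[0,0,0.001,0,0,0],[0,0,0.002,0,0,0],[0,0,0.003,0,0,0],[0,0,0.004,0,0,0],[0,0,0.005,0,0,0],[0,0,0.005,0,0,0],[0,0,0.005,0,0,0],[0,0,0.005,0,0,0],[0,0,0.005,0,0,0],[0,0,0.005,0,0,0]],
  ],
)

```text
t: 29.77
tcp_pos: [0.4975, -0.3305, 0.0544]
tool_rot: [-0.013, 1.0, 0.002, 0.001]
force: [-9.3, 4.7, 19.9]
finger_gap: 0.0
finger_force: 10.0
```

Call:
send_rows(
  plan=[
    [[0,0,-0.03,0,0,0],[0,0,-0.07,0,0,0],[0.004,0.02,-0.1,0,0,0.01],[0.008,0.05,-0.12,0,0,0.02],[0.012,0.08,-0.14,0,0,0.04],[0.016,0.11,-0.16,0,0,0.06],[0.02,0.14,-0.18,0,0,0.075],[0.023,0.165,-0.2,0,0,0.088],[0.023,0.1805,-0.208,0,0,0.088],[0.023,0.1805,-0.208,0,0,0.088]],
  ],
  jaw=-0.1,
)

```text
t: 30.6
tcp_pos: [0.4707, -0.1492, 0.2632]
tool_rot: [0.03, 1.0, 0.002, 0.004]
force: [0.6, 0.0, -0.2]
finger_gap: 0.0471
finger_force: 0.0
```

```bash
python3 - <<'E'
from h import *
print(tool())
snap('wrist','w10.png')
a=cv2.imread('pics/raw_w10.png')[140:340,170:520]
cv2.imwrite('pics/w10.png',cv2.resize(a,None,fx=2.28,fy=2.28,interpolation=cv2.INTER_CUBIC))
for x in (.543,.5466): 
  o=np.array([x,-.179 if x<.545 else -.3293,.014])
  P=lambda p:((px('wrist',p)-[170,140])*2.28).round()
  print('up',P(o+[-.037,-.0008,.056]),'down',P(o+[-.047,-.001,.041]),'foot',P(o+[-.047,-.001,.009]))
print(P(np.array([.5531,-.0155,.0775])),P(np.array([.5675,-.0155,.038])))
E
```

```text
{'tcp': array([ 0.4707, -0.1492,  0.2632]), 'xax': array([-0.998,  0.06 , -0.008]), 'yax': array([0.06 , 0.998, 0.004]), 'zax': array([ 0.009,  0.003, -1.   ]), 't': 30.6, 'f': array([ 0.6,  0. , -0.2]), 'gap': 0.04706963332966052}
up [283. 250.] down [284. 220.] foot [288. 203.]
up [-36. 276.] down [-26. 246.] foot [  2. 226.]
[639. 330.] [609. 323.]
```

View pics/w10.png

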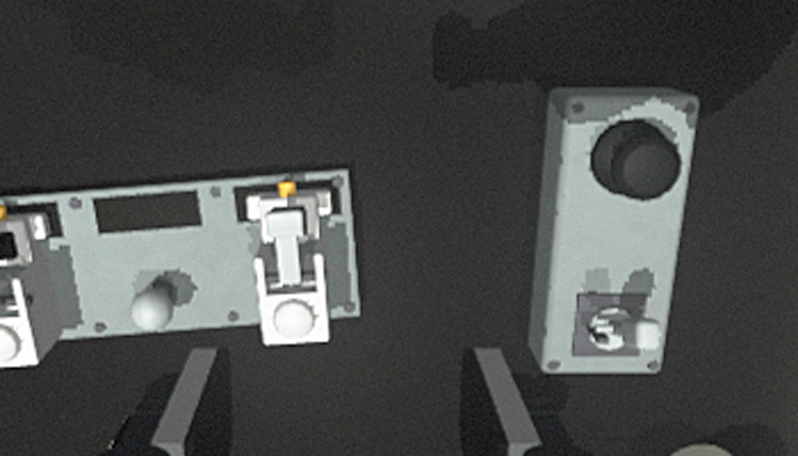

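Call:
send_rows(
  plan=[
    [[-0.005,0.02,0.01,0,-0.05,0],[-0.01,0.04,0.025,0,-0.11,0],[-0.015,0.06,0.04,0,-0.17,0],[-0.02,0.08,0.055,0,-0.23,0],[-0.025,0.1,0.07,0,-0.3,0],[-0.03,0.12,0.085,0,-0.37,0],[-0.035,0.132,0.1,0,-0.44,0],[-0.0393,0.1387,0.115,0,-0.5,0],[-0.0393,0.1387,0.128,0,-0.55,0],[-0.0393,0.1387,0.132,0,-0.55,0]],
  ],
)

```text
t: 31.48
tcp_pos: [0.5141, -0.0139, 0.1238]
tool_rot: [0.032, 0.963, -0.005, 0.269]
force: [-1.2, 0.3, -0.4]
finger_gap: 0.0473
finger_force: 0.0
```

```bash
python3 - <<'E'
from h import *
print(tool((.5617,-.0152,.0645)))
s=arm.get_state(); M=R.from_quat(s['tool_rot']).as_matrix(); G=R.from_quat([.023,.961,-.01,.276]).as_matrix()
print(R.from_matrix(M.T@G).as_rotvec().round(3))
E
```

```text
{'tcp': array([ 0.5141, -0.0139,  0.1238]), 'xax': array([-0.853,  0.058, -0.518]), 'yax': array([0.064, 0.998, 0.007]), 'zax': array([ 0.518, -0.027, -0.855]), 't': 31.4833, 'f': array([-1.2,  0.3, -0.4]), 'gap': 0.047307229846402184, 'shift': array([-0.01  ,  0.0013,  0.0754])}
[ 0.004 -0.015 -0.019]
```

Call:
send_rows(
  plan=[
    [[0,0,0,0,-0.008,0],[0,0,0,0,-0.015,0],[0,0,0,0,-0.015,0],[0,0,0,0,-0.015,0],[0,0,0,0,-0.015,0],[0,0,0,0,-0.015,0],[0,0,0,0,-0.015,0],[0,0,0,0,-0.015,0],[0,0,0,0,-0.015,0],[0,0,0,0,-0.015,0]],
  ],
)

```text
t: 32.32
tcp_pos: [0.5179, -0.0147, 0.1294]
tool_rot: [0.031, 0.959, -0.007, 0.28]
force: [0.4, 0.0, -0.5]
finger_gap: 0.0468
finger_force: 0.0
```

```bash
python3 - <<'E'
from h import *
print(tool((.5615,-.0155,.0645)))
E
```

```text
{'tcp': array([ 0.5179, -0.0147,  0.1294]), 'xax': array([-0.841,  0.056, -0.538]), 'yax': array([0.063, 0.998, 0.005]), 'zax': array([ 0.537, -0.03 , -0.843]), 't': 32.3167, 'f': array([ 0.4,  0. , -0.5]), 'gap': 0.0468412763154412, 'shift': array([-0.0018,  0.0017,  0.0782])}
```

Call:
send_rows(
  plan=[
    [[-0.0018,0.0017,0.01,0,0.01,0],[-0.0018,0.0017,0.025,0,0.01,0],[-0.0018,0.0017,0.04,0,0.01,0],[-0.0018,0.0017,0.053,0,0.01,0],[-0.0018,0.0017,0.063,0,0.01,0],[-0.0018,0.0017,0.07,0,0.01,0],[-0.0018,0.0017,0.075,0,0.01,0],[-0.0018,0.0017,0.0782,0,0.01,0],[-0.0018,0.0017,0.0782,0,0.01,0],[-0.0018,0.0017,0.0782,0,0.01,0]],
  ],
)

```text
t: 33.15
tcp_pos: [0.5616, -0.0155, 0.0647]
tool_rot: [0.031, 0.961, -0.006, 0.275]
force: [-0.3, -0.4, 1.1]
finger_gap: 0.0471
finger_force: 0.0
```

Call:
send_rows(
  plan=[
    [[0,0,0,0,0,0],[0,0,0,0,0,0],[0,0,0,0,0,0],[0,0,0,0,0,0],[0,0,0,0,0,0],[0,0,0,0,0,0],[0,0,0,0,0,0],[0,0,0,0,0,0],[0,0,0,0,0,0],[0,0,0,0,0,0]],
  ],
  jaw=1,
  grip_force=45,
)

```text
t: 33.98
tcp_pos: [0.5617, -0.0153, 0.065]
tool_rot: [0.031, 0.961, -0.006, 0.276]
force: [-4.3, 2.0, 6.1]
finger_gap: 0.0112
finger_force: 48.3
```

```bash
python3 - <<'E'
from h import *
print(tool())
b=np.array([np.cos(-.063),np.sin(-.063),0])
s=arm.get_state(); M=R.from_quat(s['tool_rot']).as_matrix()
u=-.343*b+np.array([0,0,.9394]); print('pull',(M.T@u*.0115).round(4))
g=s['tcp_pos']-.019*M[:,2]-np.array([.5675,-.0155,.038]); print(g, np.hypot(g[0],g[2]), np.arctan2(g[0],g[2]))
E
```

```text
{'tcp': array([ 0.5617, -0.0153,  0.065 ]), 'xax': array([-0.846,  0.056, -0.53 ]), 'yax': array([0.063, 0.998, 0.005]), 'zax': array([ 0.529, -0.029, -0.848]), 't': 33.9833, 'f': array([-4.3,  2. ,  6.1]), 'gap': 0.011171154981923417}
pull [-0.0024  0.0001 -0.0113]
[-0.01585532  0.00077547  0.04311939] 0.04594206051128399 -0.35236196577253637
```

Call:
send_rows(
  plan=[
    [[-0.0005,0,-0.002,0,0,0],[-0.001,0,-0.004,0,0,0],[-0.0014,0,-0.006,0,0,0],[-0.0018,0,-0.008,0,0,0],[-0.0022,0,-0.01,0,0,0],[-0.0025,0,-0.012,0,0,0],[-0.0025,0,-0.012,0,0,0],[-0.0025,0,-0.012,0,0,0],[-0.0025,0,-0.012,0,0,0],[-0.0025,0,-0.012,0,0,0]],
  ],
)

```text
t: 34.82
tcp_pos: [0.5574, -0.0151, 0.0762]
tool_rot: [0.031, 0.961, -0.006, 0.275]
force: [4.4, 4.4, -2.5]
finger_gap: 0.0111
finger_force: 46.6
```

```bash
python3 - <<'E'
from h import *
print(tool())
b=np.array([np.cos(-.063),np.sin(-.063),0])
flip(np.array([.5675,-.0155,.038]),b,-.35,.355,0,9)
s=arm.get_state(); M=R.from_quat(s['tool_rot']).as_matrix()
g=s['tcp_pos']-.019*M[:,2]-np.array([.5675,-.0155,.038]); print(g, np.hypot(g[0],g[2]), np.arctan2(g[0],g[2]))
E
```

```text
{'tcp': array([ 0.5574, -0.0151,  0.0762]), 'xax': array([-0.846,  0.057, -0.53 ]), 'yax': array([0.063, 0.998, 0.005]), 'zax': array([ 0.529, -0.029, -0.848]), 't': 34.8167, 'f': array([ 4.4,  4.4, -2.5]), 'gap': 0.011102187929453906}
[-0.0029  0.      0.001 ] [0.    0.078 0.   ]
[-0.0057  0.      0.0023] [0.    0.157 0.001]
[-0.0085  0.      0.0037] [0.001 0.235 0.001]
[-0.0111  0.      0.0054] [0.001 0.313 0.001]
[-0.0135  0.      0.0073] [0.001 0.392 0.002]
[-0.0158  0.      0.0094] [0.001 0.47  0.002]
[-0.018   0.      0.0116] [0.002 0.548 0.002]
[-0.0199  0.      0.014 ] [0.002 0.627 0.003]
[-0.0217  0.      0.0165] [0.002 0.705 0.003]
[-0.0201598   0.0009278   0.05427269] 0.057895961207203646 -0.355658171754863
```

Call:
send_rows(
  plan=[
    [[-0.0029,0,0.001,0,0.078,0],[-0.0057,0,0.0023,0,0.157,0],[-0.0085,0,0.0037,0.001,0.235,0],[-0.0111,0,0.0054,0.001,0.313,0.001],[-0.0135,0,0.0073,0.001,0.392,0.002],[-0.0158,0,0.0094,0.001,0.47,0.002],[-0.018,0,0.0116,0.002,0.548,0.002],[-0.0199,0,0.014,0.002,0.627,0.003],[-0.0217,0,0.0165,0.002,0.705,0.003],[-0.0217,0,0.0165,0.002,0.705,0.003]],
  ],
)

```text
t: 35.65
tcp_pos: [0.5828, -0.0166, 0.0715]
tool_rot: [0.033, 0.996, 0.005, -0.078]
force: [-5.9, 1.8, -2.3]
finger_gap: 0.0108
finger_force: 46.7
```

```bash
python3 - <<'E'
from h import *
print(tool())
b=np.array([np.cos(-.063),np.sin(-.063),0])
s=arm.get_state(); M=R.from_quat(s['tool_rot']).as_matrix()
u=.343*b+np.array([0,0,.9394]); print('in',(-M.T@u*.0115).round(4))
g=s['tcp_pos']-.019*M[:,2]-np.array([.5675,-.0155,.038]); print(g, np.hypot(g[0],g[2]), np.arctan2(g[0],g[2]))
E
```

```text
{'tcp': array([ 0.5828, -0.0166,  0.0715]), 'xax': array([-0.986,  0.065,  0.156]), 'yax': array([0.067, 0.998, 0.005]), 'zax': array([-0.156,  0.015, -0.988]), 't': 35.65, 'f': array([-5.9,  1.8, -2.3]), 'gap': 0.010828855530509947}
in [ 0.0022 -0.0001  0.0113]
[ 0.01830148 -0.0014074   0.05223962] 0.05535270311705639 0.33697508687026706
```

Call:
send_rows(
  plan=[
    [[0.0004,0,0.002,0,0,0],[0.0008,0,0.004,0,0,0],[0.0012,0,0.006,0,0,0],[0.0016,0,0.008,0,0,0],[0.002,0,0.0095,0,0,0],[0.002,0,0.01,0,0,0],[0.002,0,0.01,0,0,0],[0.002,0,0.01,0,0,0],[0.002,0,0.01,0,0,0],[0.002,0,0.01,0,0,0]],
  ],
)

```text
t: 36.48
tcp_pos: [0.5797, -0.0164, 0.0637]
tool_rot: [0.033, 0.997, 0.004, -0.074]
force: [-5.2, 2.7, 0.1]
finger_gap: 0.0109
finger_force: 47.0
```

Call:
send_rows(
  plan=[
    [[0,0,0,0,0,0],[0,0,0,0,0,0],[0,0,0,0,0,0],[0,0,0,0,0,0],[0,0,-0.003,0,0,0],[0,0,-0.015,0,0,0],[0,0,-0.03,0,0,0],[0,0,-0.05,0,0,0],[0,0,-0.065,0,-0.05,0],[0,0,-0.07,0,-0.1,0]],
  ],
  jaw=-0.1,
)

```text
t: 37.32
tcp_pos: [0.5942, -0.0183, 0.1375]
tool_rot: [0.033, 0.999, 0.002, -0.019]
force: [0.4, 0.3, 0.7]
finger_gap: 0.0468
finger_force: 0.0
```

```bash
python3 - <<'E'
from h import *
print(tool((.4776,-.0095,.09)))
E
```

```text
{'tcp': array([ 0.5942, -0.0183,  0.1375]), 'xax': array([-0.997,  0.066,  0.038]), 'yax': array([0.067, 0.998, 0.002]), 'zax': array([-0.038,  0.005, -0.999]), 't': 37.3167, 'f': array([0.4, 0.3, 0.7]), 'gap': 0.04682038691169967, 'shift': array([0.1151, 0.0009, 0.0519])}
```

Call:
send_rows(
  plan=[
    [[0.02,0,0,0,-0.01,0],[0.04,0,0,0,-0.02,0],[0.06,0,0,0,-0.03,0],[0.08,0.0005,0.004,0,-0.04,0],[0.1,0.001,0.01,0,-0.04,0],[0.115,0.001,0.02,0,-0.04,0],[0.115,0.001,0.03,0,-0.04,0],[0.115,0.001,0.04,0,-0.04,0],[0.115,0.001,0.045,0,-0.04,0],[0.115,0.001,0.045,0,-0.04,0]],
  ],
  jaw=1,
)

```text
t: 38.15
tcp_pos: [0.4745, -0.0087, 0.0925]
tool_rot: [0.033, 0.999, 0.002, -0.004]
force: [0.6, 0.1, -0.4]
finger_gap: -0.0003
finger_force: 0.0
```

```bash
python3 - <<'E'
from h import *
print(tool((.4776,-.0095,.054)))
a=cv2.imread('pics/raw_side0.png').astype(float); snap('side','s1.png'); b=cv2.imread('pics/raw_s1.png').astype(float)
snap('top','t1.png'); a2=cv2.imread('pics/raw_top0.png').astype(float); b2=cv2.imread('pics/raw_t1.png').astype(float)
on=px('side',(.5865,-.017,.088)); off=px('side',(.549,-.015,.088)); print(on,off)
for q in(on,off):
    u,v=q.astype(int); print(abs(a-b)[v-5:v+6,u-5:u+6].mean(), a[v-5:v+6,u-5:u+6].mean(), b[v-5:v+6,u-5:u+6].mean())
for q in (px('top',(.5865,-.017,.088)),px('top',(.549,-.015,.088))):
    u,v=q.astype(int); print(q,abs(a2-b2)[v-3:v+4,u-3:u+4].mean(),a2[v-3:v+4,u-3:u+4].mean(), b2[v-3:v+4,u-3:u+4].mean())
E
```

```text
{'tcp': array([ 0.4745, -0.0087,  0.0925]), 'xax': array([-0.998,  0.067,  0.009]), 'yax': array([0.067, 0.998, 0.004]), 'zax': array([-0.009,  0.004, -1.   ]), 't': 38.15, 'f': array([ 0.6,  0.1, -0.4]), 'gap': -0.00027455164195097214, 'shift': array([-0.0035, -0.0007,  0.0385])}
[255.5 290.2] [274.9 292.6]
3.6859504132231407 96.00826446280992 96.58126721763085
2.721763085399449 48.08815426997245 48.11570247933884
[232.4 197.2] 7.0 137.31972789115648 131.25850340136054
[230.9 213.2] 56.59183673469388 146.31972789115648 111.38775510204081
```

Call:
send_rows(
  plan=[
    [[-0.003,-0.0007,0.008,0,0,0],[-0.003,-0.0007,0.016,0,0,0],[-0.003,-0.0007,0.023,0,0,0],[-0.003,-0.0007,0.028,0,0,0],[-0.003,-0.0007,0.032,0,0,0],[-0.003,-0.0007,0.036,0,0,0],[-0.003,-0.0007,0.039,0,0,0],[-0.003,-0.0007,0.041,0,0,0],[-0.003,-0.0007,0.0425,0,0,0],[-0.003,-0.0007,0.0425,0,0,0]],
  ],
)

```text
t: 39.08
tcp_pos: [0.4771, -0.0095, 0.0529]
tool_rot: [0.033, 0.999, 0.002, -0.005]
force: [-9.7, 2.3, 21.4]
finger_gap: 0.0
finger_force: 10.4
```

Call:
send_rows(
  plan=[
    [[0,0,0,0,0,0],[0,0,0,0,0,0],[0,0,-0.006,0,0,0],[0,0,-0.015,0,0,0],[0,0,-0.03,0,0,0],[0,0,-0.06,0,0,0],[0,0,-0.09,0,0,0],[0,0,-0.12,0,0,0],[0,0,-0.15,0,0,0],[0,0,-0.18,0,0,0]],
  ],
)

```text
t: 39.92
tcp_pos: [0.4781, -0.0101, 0.2324]
tool_rot: [0.033, 0.999, 0.002, -0.003]
force: [-0.1, 0.3, -0.1]
finger_gap: -0.0
finger_force: 0.0
```

Call:
send_rows(
  plan=[
    [[0.005,-0.01,-0.01,0,0,0],[0.01,-0.025,-0.01,0,0,0],[0.02,-0.05,-0.01,0,0,0],[0.03,-0.08,-0.01,0,0,0],[0.035,-0.11,-0.01,0,0,0],[0.035,-0.14,-0.01,0,0,0],[0.035,-0.17,-0.01,0,0,0],[0.035,-0.2,-0.01,0,0,0],[0.035,-0.23,-0.01,0,0,0],[0.035,-0.23,-0.01,0,0,0]],
  ],
)

```text
t: 40.75
tcp_pos: [0.427, -0.2415, 0.2395]
tool_rot: [0.036, 0.999, 0.001, -0.004]
force: [-0.4, -0.5, 0.8]
finger_gap: -0.0002
finger_force: 0.0
```

```bash
python3 - <<'E'
from h import *
print(tool())
snap('wrist','w11.png'); im=cv2.imread('pics/raw_w11.png').astype(float).mean(2)
sd=lambda n:cv2.imread('pics/raw_'+n).astype(float)
snap('side','s2.png'); a,b=sd('side0.png'),sd('s2.png')
for n,p in dict(on=(.5865,-.017,.088),plung=(.4776,-.0095,.066),flux=(.63,-.055,.04),ipa=(.687,.047,.08)).items():
    u,v=px('side',p).astype(int); print(n,(u,v),abs(a-b)[v-6:v+7,u-6:u+7].mean().round(1))
# lever pads in wrist view: compare equal patches of the two carriers at down / up pad positions
for o in (np.array([.543,-.179,.014]),np.array([.5466,-.3293,.014])):
    for k,d in dict(down=[-.047,-.001,.041],up=[-.037,-.001,.056],hole=[-.040,-.001,.02],dome=[0,0,.044]).items():
        u,v=px('wrist',o+d).astype(int); print(k,(u,v),im[max(v-2,0):v+3,u-3:u+4].mean().round())
E
```

```text
{'tcp': array([ 0.427 , -0.2415,  0.2395]), 'xax': array([-0.997,  0.071,  0.008]), 'yax': array([0.072, 0.997, 0.003]), 'zax': array([-0.008,  0.003, -1.   ]), 't': 40.75, 'f': array([-0.4, -0.5,  0.8]), 'gap': -0.00023731082636771337}
on (np.int64(255), np.int64(290)) 3.7
plung (np.int64(312), np.int64(306)) 3.0
flux (np.int64(240), np.int64(292)) 3.6
ipa (np.int64(193), np.int64(313)) 7.7
down (np.int64(384), np.int64(279)) 235.0
up (np.int64(386), np.int64(294)) 217.0
hole (np.int64(380), np.int64(278)) 223.0
dome (np.int64(386), np.int64(320)) 247.0
down (np.int64(243), np.int64(292)) 240.0
up (np.int64(241), np.int64(307)) 174.0
hole (np.int64(248), np.int64(290)) 203.0
dome (np.int64(249), np.int64(332)) 251.0
```

```bash
python3 -c "
from rig import job
print(job.job_done())"
```

```text
the job is handed in; nothing more can be done
None
```

The job is handed in at about 41 s of the allowed 208: the toggle was pulled and flipped to off, both carriers on the bench were seated on the outer studs and latched, the toggle was pulled and flipped back to on, and the plunger was pressed to its stop and came back up. I saw the first carrier's latch down in a picture; the second's I judged only by a matching press depth and force (0.054 m, 20 N) and image brightness, as my picture views were used up.

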